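# Load the parts tumbler and bolt its port cover down evenly

### The arm

A 7-joint arm with a two-finger parallel gripper is mounted at the origin on the work surface. World frame = base frame: x ahead of the robot, y to its left, z up, the work surface at z = 0. Lengths are in m, angles in rad, forces in N, time in s.
With the tool pointing down it reaches from about 0.4 to 0.85 m from the base axis. Payload 10.4 kg.
Tool frame: the origin (TCP) lies at the very end of the fingers, on their centre line; the grasp point (between the pads) lies 19 mm behind it; z points along the fingers, y is the line along which they close (so a half turn about z gives the same grasp; the last joint's range is limited). The gripper opens to 85 mm and grips with 20 to 120 N. Pads are 22 mm wide; open, the fingers measure 114 mm over their backs; the gripper's body (76 mm by 85 mm) begins 54 mm behind the grasp point. The pads swing forward as they close: fully open they stand 13 mm farther back than shut.
Start: joints at [-1.257, 0.332, -0.065, 1.46, 0.022, 1.35, -0.088], TCP at [0.207, 0.59, 0.231] pointing down, gripper open.
Joint ranges: [-2.6, 2.6], [-0.5, 2.12], [-1.47, 1.34], [0.16, 2.42], [-1.27, 4.41], [0.06, 2.06], [-2.6, 2.6]. Speed limits (rad/s): [2.22, 2.22, 2.79, 2.79, 3.14, 3.14, 3.14].

### API

Orientations are given as a unit quaternion [x, y, z, w].
In Python, from workcell import manip, vision, order gives the robot as it stands. The module is installed in compiled form; this text tells all that it offers.
- The arm moves only by the tool move_arm, never from a script. Its argument "motion" is a list of rows, each a list of 3 entries, a list of its own where there are three numbers: the shift along the tool's x, y, z scaled (see below), then the turn, a rotation vector about the tool's x, y, z scaled (see below), then the opening, from -1 (shut) to 1 (fully open). In form: [[[dx, dy, dz], [wx, wy, wz], hand], ...]. A call has 1 to 12 rows; each row shifts and turns the commanded pose from where the row before left it, along the tool's axes as they then stand; what a row does not reach is not made up. The controller multiplies each number of a shift by 0.75 m and each number of a turn by pi/4 rad. A row lasts 1/10 s, in which the tool goes at most 50 mm and 8.59 degrees, less where a joint would pass 70% of its speed; a pose out of reach is approached as far as the arm can. A call with a number of a shift or a turn outside -1 to 1 is refused whole. A call with a gripper value outside its range is refused whole. The fingers move at their own pace and stop on an object; "newtons" is the grip in N (left out, the last holds). Time passes only in rows, so rows that do not move let the fingers close. It gives the time, the measured TCP pose, the force, the opening and the grip force at its end, in the units of the state.
- manip.get_obs(): the state, without advancing time (a new reading comes with each control period).
- vision.camera(name): name is "scene" or "top" or "wrist"; returns a dict with "pixels" (480x640x3 uint8, red, green, blue), "fx", "fy", "cx", "cy" (pixels), "k1" (the pictures are not rectified: a ray, as slopes to the right and down, at radius r is drawn at 1 + k1 r^2 times it, then the intrinsics apply), "R" (3x3) and "t" (3): a world point X has camera coordinates R X + t. Camera axes: x right, y down, z forward; pixel columns grow to the right and rows downward; lengths in m; the calibration is good to about 2 mm. A picture is of the moment at which its call begins. There is no depth.
- order.hand_in(): hands the job in; it is judged then, once.
The state is a dict: "clock": time; "joint_pos": joint angles; "joint_velocities": joint speeds; "tau": joint torques, N m; "position": TCP position; "ee_rot": TCP orientation; "ft_force": force on the tool from outside, world axes, zero at the start; "torque": the same for the moment, N m; "grip_width": opening from 0.0 (shut) to 1.0 (fully open); "grasp_force": force on a finger pad.
Only numpy, scipy, OpenCV 4.12 (cv2) and the standard library are available. Lean on these libraries where they do the work, as an engineer would, in place of code of your own. Each camera call takes 0.05 s, during which the arm holds its last target. There are 200 camera calls.

### The job

Swing the tumbler's port cover aside, tip the brass bushes out of the blue-handled tray into the port, put every steel gear lying on the bench in as well, and set the empty tray back level on its black mat. Then swing the cover fully home over the port and tighten its four wing screws clockwise, evenly and in cross order (any screw, then the one across from it, then the other two): one round of all four to about half way, then a second cross-order round until each stops turning. Leave the spray can, the spanner and the nail gun alone.

Things in the scene. Friction and masses are not known exactly. Their poses are not given: they have to be found in the camera images.
- tumbler: Fixed red bowl, 200 mm square, 6 mm walls, 220 mm square flange on top, upper face at z = 120; all mm, from the origin: centre of the underside, on the bench. Round port 100 across through the flange, centre (0, 0, 120), with a 3 mm gasket round it (look only). -x: black switch box out to x = -123, up to z = 65. Inner floor z = 6. The cover's upright pivot pin is at (85, 85).
- cover (a joint): Swing of the grey cover about the pivot pin, rad: 0 = home over the port against a stop; grows as it swings clockwise seen from above, out beyond the tumbler's +y side; stop at 1.8. At 1.4 or more the port is clear. Stays where left; takes about 0.4 N m (3.5 N at the knob).
- cover_knob (a point): Middle of the round black knob at the cover's centre, 152 mm above the bench, 120 mm from the pivot axis. Knob 28 mm across, from 13 mm below to 13 mm above this point; cover's upper face 19 mm below it. Cover: disc 176 mm across, 10 thick, with an ear to the pivot. Axes turn with the cover, equal the tumbler's at home.
- tray_mat: Fixed black rubber mat, 210 x 100 x 4 mm, origin at the centre of its underside on the bench; its long side is x.
- tray: Loose aluminium tray, about 180 g, 170 mm long (x) x 56 (y), floor 3, walls 30 high, open at +x (mouth, floor edge at (85, 0, 3)); origin: centre of the underside. Pinch across the blue grip plate: 46 (x) x 12 (y) x 34 high, middle (-20, 0, 66), on a bridge, top at z = 49; bushes pass 42 mm below it. Bushes start in the rear half, slide at 25 degrees of tilt, fast at 40 (friction 0.3).
- spray_can: Bystander: upright blue and white spray can, 54 mm across, 170 high. Origin: centre of its foot.
- spanner: Bystander: steel spanner about 180 mm long lying on the bench. Origin at its middle.
- nailer: Bystander: red and black nail gun lying on the bench, about 250 x 230 x 55 mm. Origin under its red body's middle.
- screw_front (a joint): Turn of the captive wing screw on the tumbler's -x side (cover home), 70 mm from the cover's centre; across from screw_back. Grows clockwise seen from above; starts loose at 0 to 0.4 rad, half way is about 1.3, tight against a hard stop at 2.6. Takes about 0.08 N m all the way and stays where left.
- screw_front_wing (a point): Middle of its brass wing blade, on the screw's axis: blade 36 mm long (this point's x), 10 mm thick (y; pinch across this), top 11 mm above and underside 15 mm below this point, cover face 22 mm below it. One end (+x) is marked red on top. At joint 0 and the cover home the axes are the tumbler's.
- screw_left (a joint): Turn of the captive wing screw on the +y side (cover home), 70 mm from the cover's centre; across from screw_right. Grows clockwise seen from above; starts loose at 0 to 0.4 rad, half way is about 1.3, tight against a hard stop at 2.6. Takes about 0.08 N m all the way and stays where left.
- screw_left_wing (a point): Middle of its brass wing blade, on the screw's axis: blade 36 mm long (this point's x), 10 mm thick (y; pinch across this), top 11 mm above and underside 15 mm below this point, cover face 22 mm below it. One end (+x) is marked red on top. At joint 0 and the cover home the axes are the tumbler's.
- screw_back (a joint): Turn of the captive wing screw on the +x side (cover home), 70 mm from the cover's centre; across from screw_front. Grows clockwise seen from above; starts loose at 0 to 0.4 rad, half way is about 1.3, tight against a hard stop at 2.6. Takes about 0.08 N m all the way and stays where left.
- screw_back_wing (a point): Middle of its brass wing blade, on the screw's axis: blade 36 mm long (this point's x), 10 mm thick (y; pinch across this), top 11 mm above and underside 15 mm below this point, cover face 22 mm below it. One end (+x) is marked red on top. At joint 0 and the cover home the axes are the tumbler's.
- screw_right (a joint): Turn of the captive wing screw on the -y side (cover home), 70 mm from the cover's centre; across from screw_left. Grows clockwise seen from above; starts loose at 0 to 0.4 rad, half way is about 1.3, tight against a hard stop at 2.6. Takes about 0.08 N m all the way and stays where left.
- screw_right_wing (a point): Middle of its brass wing blade, on the screw's axis: blade 36 mm long (this point's x), 10 mm thick (y; pinch across this), top 11 mm above and underside 15 mm below this point, cover face 22 mm below it. One end (+x) is marked red on top. At joint 0 and the cover home the axes are the tumbler's.
- bush1: Brass bush, 18 mm across, 16 high, 30 g, standing in the tray; may be absent. Origin: centre of one end face, z along its axis towards the other end.
- bush2: Brass bush, 18 mm across, 16 high, 30 g, standing in the tray; may be absent. Origin: centre of one end face, z along its axis towards the other end.
- bush3: Brass bush, 18 mm across, 16 high, 30 g, standing in the tray; may be absent. Origin: centre of one end face, z along its axis towards the other end.
- bush4: Brass bush, 18 mm across, 16 high, 30 g, standing in the tray; may be absent. Origin: centre of one end face, z along its axis towards the other end.
- bush5: Brass bush, 18 mm across, 16 high, 30 g, standing in the tray; may be absent. Origin: centre of one end face, z along its axis towards the other end.
- bush6: Brass bush, 18 mm across, 16 high, 30 g, standing in the tray; may be absent. Origin: centre of one end face, z along its axis towards the other end.
- gear1: Dark steel gear lying flat on the bench, 40 mm across (pinch; drawn teeth a little more), 22 high, about 120 g; may be absent. Origin: centre of its underside, z up.
- gear2: Dark steel gear lying flat on the bench, 40 mm across (pinch; drawn teeth a little more), 22 high, about 120 g; may be absent. Origin: centre of its underside, z up.
Not all that is in view belongs to the job. What is shaped like the gear1 but green or orange is not meant.

How it is judged:
By the outcome, as a careful person would: the job done as asked, in the order asked, and still so for the second after the job is handed in, with the robot touching nothing.
Of bush1, bush2, bush3, bush4, bush5, bush6 only 3 to 6 are there at a start; the rules pass over those that are not, and their reading is None.
Of gear1, gear2 only 1 to 2 are there at a start; the rules pass over those that are not, and their reading is None.
At some moment in a run one of gear1, gear2 may be knocked a few centimetres aside while the robot is not near it.
It also fails if it takes over 210 s, if anything falls off the work surface, if the arm or the gripper's body presses on something with over 40 N, if the wrist force passes 120 N, or if a joint passes its speed limit or range.

## Working session

There is one attempt and no reset: what is moved stays moved. The work goes in short steps, Python scripts to look and compute and a tool call to move; the robot and the scene stay as the last step left them, time stands still between calls to the robot, and variables do not carry over. Pictures are saved under pics/ and viewed, at most 14 in all, crops included, and the job is handed in when it is done.

Besides the shell and the picture viewer there is one more tool, called after "Emit:" as name(argument=value, ...) on one line, values as JSON. move_arm: Moves the arm, as the interface text tells. Its arguments: {"type":"object","properties":{"motion":{"type":"array"},"newtons":{"type":"number"}},"required":["motion"]}

```bash
mkdir -p pics; cat > h.py <<'E'
import numpy as np, cv2
from scipy.spatial.transform import Rotation as Ro
from workcell import manip, vision, order
def cam(n,f=None):
    c=vision.camera(n); 
    if f: cv2.imwrite('pics/'+f,c['pixels'][:,:,::-1])
    np.savez('/tmp/%s.npz'%n,**c); return c
def load(n): return dict(np.load('/tmp/%s.npz'%n))
def K(c): return np.array([[c['fx'],0,c['cx']],[0,c['fy'],c['cy']],[0,0,1]],float)
def D(c): return np.array([c['k1'],0,0,0],float)
def proj(c,X): return cv2.projectPoints(np.array(X,float).reshape(-1,3),cv2.Rodrigues(np.array(c['R']))[0],np.array(c['t'],float),K(c),D(c))[0].reshape(-1,2)
def unproj(c,uv,z):
    p=cv2.undistortPoints(np.array(uv,float).reshape(-1,1,2),K(c),D(c)).reshape(-1,2)
    R=np.array(c['R']);o=-R.T@np.array(c['t']); d=np.c_[p,np.ones(len(p))]@R
    return o+d*((z-o[2])/d[:,2])[:,None]
def st():
    s=manip.get_obs(); print({k:np.round(s[k],3).tolist() for k in ['clock','joint_pos','position','ee_rot','ft_force','grip_width']}); return s
E
python3 -c "
from h import *
st()
for n in ['scene','top','wrist']:
    c=cam(n,n+'1.png'); print(n,c['fx'],c['k1'],np.round(-np.array(c['R']).T@c['t'],3),np.round(c['R'],2).tolist())
"
```

```text
{'clock': 0.0, 'joint_pos': [-1.257, 0.333, -0.065, 1.461, 0.022, 1.35, -0.088], 'position': [0.206, 0.59, 0.231], 'ee_rot': [0.168, 0.986, -0.001, -0.0], 'ft_force': [-0.838, 0.303, -0.122], 'grip_width': 1.001}
scene 469.7561455569692 0.04063356650812143 [ 1.115 -0.524  1.24 ] [[0.63, 0.77, 0.01], [0.65, -0.52, -0.55], [-0.42, 0.35, -0.83]]
top 593.652118380306 0.05711346533222762 [ 0.262 -0.047  1.391] [[-0.0, -1.0, 0.01], [-0.98, -0.0, -0.2], [0.2, -0.01, -0.98]]
wrist 410.8845109645012 0.012063390093955975 [0.141 0.614 0.373] [[0.33, 0.94, -0.0], [0.91, -0.32, 0.28], [0.26, -0.09, -0.96]]
```

View pics/top1.png

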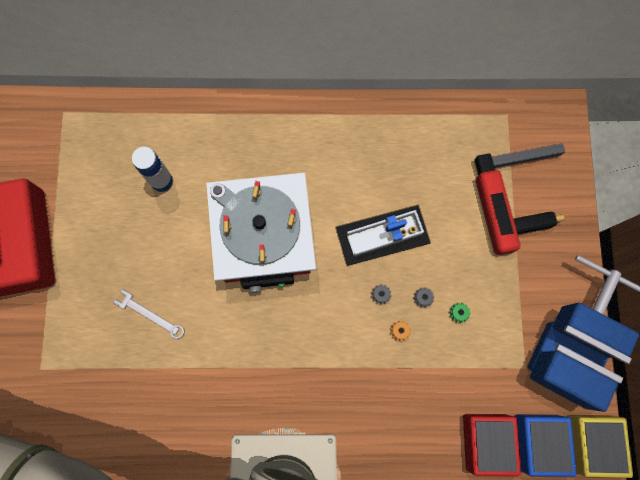

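View pics/scene1.png

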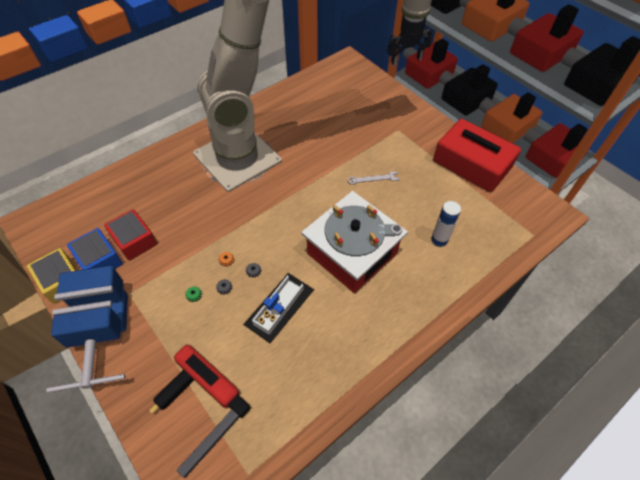

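The top view shows the tumbler at (260,225), the pivot at (218,191), the mat and tray at (385,233), and the tray handle at (395,229). The gear lookalikes are dark at (381,294), dark at (424,297), orange at (401,331) and green at (460,312). I choose the two dark ones and check them in a crop.

```bash
python3 -c "
from h import *
c=load('top');p=c['pixels'][:,:,::-1]
a=cv2.resize(p[165:300,195:325],(520,540),interpolation=cv2.INTER_CUBIC)
cv2.imwrite('pics/cr1.png',a)
b=cv2.resize(p[200:345,330:480],(750,725)[:2],interpolation=cv2.INTER_CUBIC); b=cv2.resize(p[200:310,330:440],(600,600),interpolation=cv2.INTER_CUBIC)
cv2.imwrite('pics/cr2.png',b)
"
```

```text
(no output)
```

View pics/cr1.png

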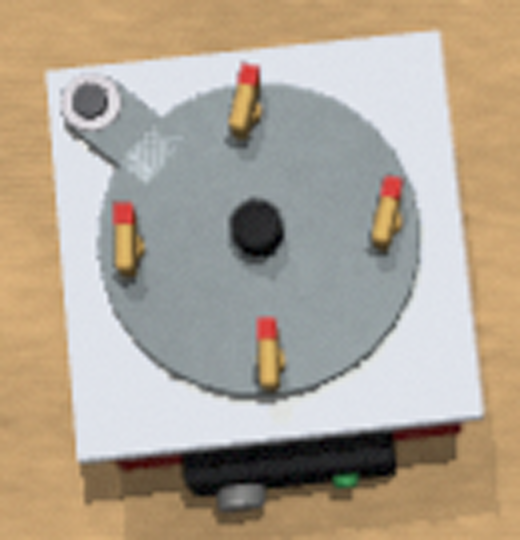

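View pics/cr2.png

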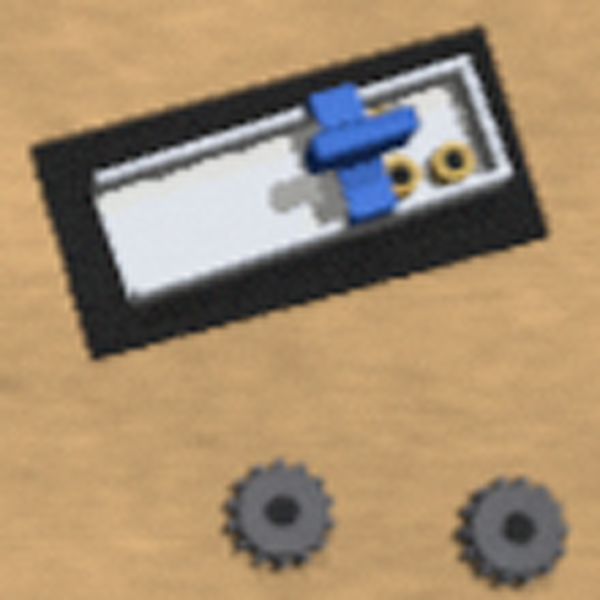

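The first crop shows flange corners at (46,72), (440,31), (483,414) and (78,460), and the wings' red tips pointing roughly towards +x. The second shows mat corners at (33,148), (485,27), (548,235) and (95,358). Both dark gears are there, at (282,512) and (518,528), and the bushes are in the rear right half of the tray.

```bash
cat > m.py <<'E'
from h import *
c=load('top')
f1=lambda q:(np.array(q,float)+.5)/4-.5+[195,165]
f2=lambda q:(np.array(q,float)+.5)/(600/110)-.5+[330,200]
F=unproj(c,f1([(46,72),(440,31),(483,414),(78,460)]),.12)  # +x+y, +x-y, -x-y, -x+y
ctr=F.mean(0); ax=(F[0]+F[1]-F[2]-F[3])[:2]; ay=(F[0]+F[3]-F[1]-F[2])[:2]
print('tumbler',ctr.round(4),np.degrees(np.arctan2(ax[1],ax[0])),np.degrees(np.arctan2(-ay[0],ay[1])),np.linalg.norm(ax)/2,np.linalg.norm(ay)/2)
print('knobtop',unproj(c,f1([(257,226)]),.165),'pin',unproj(c,f1([(90,100)]),.14))
for n,a,b in [('back',(249,76),(238,130)),('left',(123,212),(126,265)),('front',(266,329),(268,380)),('right',(392,188),(381,240))]:
    w=unproj(c,f1([a,b]),.166); d=w[0]-w[1]; print(n,w.mean(0).round(4),np.degrees(np.arctan2(d[1],d[0])).round(1))
M=unproj(c,f2([(33,148),(485,27),(548,235),(95,358)]),.004)
d=(M[0]+M[3]-M[1]-M[2])[:2];print('mat',M.mean(0).round(4),np.degrees(np.arctan2(d[1],d[0])),np.linalg.norm(d)/2)
print('gears',unproj(c,f2([(282,512),(518,528)]),.022).round(4))
print('grip',unproj(c,f2([(312,156),(412,117)]),.087).round(4), 'rear',unproj(c,f2([(470,57),(513,172)]),.034).round(4),'mouth',unproj(c,f2([(96,182),(133,300)]),.02).round(4))
E
python3 m.py; python3 - <<'E'
from h import *
w=load('wrist');c2=load('scene')
s=manip.get_obs();print(Ro.from_quat(s['ee_rot']).as_matrix().round(3).tolist())
E
```

```text
tumbler [0.5642 0.0524 0.12  ] 6.3139933354843185 6.525502905680143 0.2183938352812734 0.21971210733996696
knobtop [[0.56177061 0.05181259 0.165     ]] pin [[0.63830696 0.14585561 0.14      ]]
back [0.6292 0.06   0.166 ] -10.1
left [0.5546 0.1215 0.166 ] 4.7
front [0.4923 0.0454 0.166 ] 3.1
right [ 0.5683 -0.0168  0.166 ] -11.3
mat [ 0.5684 -0.2324  0.004 ] 105.41038015073387 0.2072793634266385
gears [[ 0.4249 -0.2228  0.022 ]
 [ 0.4183 -0.3227  0.022 ]]
grip [[ 0.565  -0.2304  0.087 ]
 [ 0.5816 -0.2723  0.087 ]] rear [[ 0.6213 -0.3073  0.034 ]
 [ 0.5703 -0.324   0.034 ]] mouth [[ 0.5688 -0.1458  0.02  ]
 [ 0.5168 -0.1611  0.02  ]]
[[-0.944, 0.33, -0.0], [0.33, 0.944, -0.001], [-0.0, -0.001, -1.0]]
```

```bash
cat >> h.py <<'E'
import json
def RT(psi,tilt=0):
    a=np.radians(psi); y=np.array([np.cos(a),np.sin(a),0]);z=np.array([0,0,-1.]);x=np.cross(y,z)
    return np.c_[x,y,z]@Ro.from_euler('y',tilt,degrees=True).as_matrix()
def plan(wps,mm=35,deg=7,start=None):
    """wps: (pos,psi,tilt,hand[,mm,deg]); start=(pos,psi,tilt) nominal pose at start; rows quantised to .001 with error carried"""
    s=manip.get_obs(); P=np.array(s['position']);R=Ro.from_quat(s['ee_rot']).as_matrix()
    y=R[:,1]; psi=np.degrees(np.arctan2(y[1],y[0])); tilt=np.degrees(np.arctan2(R[2,0],-R[2,2])) if 1 else 0
    if start: P,psi,tilt=np.array(start[0],float),start[1],start[2]; R=RT(psi,tilt)
    rows=[]
    for w in wps:
        p,ps,ti,h=w[:4]; m,dg=(w[4:] if len(w)>4 else (mm,deg)); p=np.array(p,float)
        if np.linalg.norm(p-P)<1e-4 and abs(ps-psi)+abs(ti-tilt)<.05: continue
        n=int(np.ceil(max(np.linalg.norm(p-P)*1e3/m,np.hypot(ps-psi,ti-tilt)/dg,1)))
        Pa=P.copy();pa=psi;ta=tilt
        for i in range(1,n+1):
            f=i/n; q=Pa+(p-Pa)*f; Rt=RT(pa+(ps-pa)*f,ta+(ti-ta)*f)
            d=np.round(R.T@(q-P)/.75,3); r=np.round(Ro.from_matrix(R.T@Rt).as_rotvec()/(np.pi/4),3)
            rows.append([(d+0.).tolist(),(r+0.).tolist(),h]); P=P+R@d*.75; R=R@Ro.from_rotvec(r*np.pi/4).as_matrix()
        psi,tilt=ps,ti
    for k in range(0,len(rows),12): print(json.dumps(rows[k:k+12],separators=(',',':')))
    return P
E
python3 -c "
from h import *
plan([((.563,.052,.24),51.4,0,.2),((.563,.052,.14),51.4,0,.2,25,7)])"
```

```text
[[[-0.036,-0.027,-0.001],[-0.001,0.0,0.023],0.2],[[-0.037,-0.027,0.0],[0.0,0.0,0.022],0.2],[[-0.037,-0.026,-0.001],[0.0,0.0,0.023],0.2],[[-0.037,-0.025,-0.001],[0.0,0.0,0.022],0.2],[[-0.038,-0.025,0.0],[0.0,0.0,0.023],0.2],[[-0.038,-0.024,-0.001],[0.0,0.0,0.022],0.2],[[-0.039,-0.024,0.0],[0.0,0.0,0.023],0.2],[[-0.039,-0.022,-0.001],[0.0,0.0,0.023],0.2],[[-0.04,-0.022,-0.001],[0.0,0.0,0.022],0.2],[[-0.04,-0.021,0.0],[0.0,0.0,0.023],0.2],[[-0.04,-0.021,-0.001],[0.0,0.0,0.022],0.2],[[-0.041,-0.02,-0.001],[0.0,0.0,0.023],0.2]]
[[[-0.041,-0.019,0.0],[0.0,0.0,0.023],0.2],[[-0.041,-0.018,-0.001],[0.0,0.0,0.022],0.2],[[-0.042,-0.018,-0.001],[0.0,0.0,0.023],0.2],[[-0.042,-0.017,0.0],[0.0,0.0,0.022],0.2],[[-0.042,-0.016,-0.001],[0.0,0.0,0.023],0.2],[[-0.043,-0.015,-0.001],[0.0,0.0,0.022],0.2],[[-0.043,-0.015,0.0],[0.0,0.0,0.023],0.2],[[0.0,0.0,0.033],[0.0,0.0,0.0],0.2],[[0.0,0.0,0.034],[0.0,0.0,0.0],0.2],[[0.0,0.0,0.033],[0.0,0.0,0.0],0.2],[[0.0,0.0,0.033],[0.0,0.0,0.0],0.2]]
```

Emit:
move_arm(motion=[[[-0.036,-0.027,-0.001],[-0.001,0.0,0.023],0.2],[[-0.037,-0.027,0.0],[0.0,0.0,0.022],0.2],[[-0.037,-0.026,-0.001],[0.0,0.0,0.023],0.2],[[-0.037,-0.025,-0.001],[0.0,0.0,0.022],0.2],[[-0.038,-0.025,0.0],[0.0,0.0,0.023],0.2],[[-0.038,-0.024,-0.001],[0.0,0.0,0.022],0.2],[[-0.039,-0.024,0.0],[0.0,0.0,0.023],0.2],[[-0.039,-0.022,-0.001],[0.0,0.0,0.023],0.2],[[-0.04,-0.022,-0.001],[0.0,0.0,0.022],0.2],[[-0.04,-0.021,0.0],[0.0,0.0,0.023],0.2],[[-0.04,-0.021,-0.001],[0.0,0.0,0.022],0.2],[[-0.041,-0.02,-0.001],[0.0,0.0,0.023],0.2]])

```text
clock: 1.35
position: [0.4321, 0.2489, 0.2371]
ee_rot: [0.272, 0.962, 0.0, -0.0]
ft_force: [0.8, -0.5, 0.4]
grip_width: 0.599
grasp_force: 0.0
```

Emit:
move_arm(motion=[[[-0.041,-0.019,0.0],[0.0,0.0,0.023],0.2],[[-0.041,-0.018,-0.001],[0.0,0.0,0.022],0.2],[[-0.042,-0.018,-0.001],[0.0,0.0,0.023],0.2],[[-0.042,-0.017,0.0],[0.0,0.0,0.022],0.2],[[-0.042,-0.016,-0.001],[0.0,0.0,0.023],0.2],[[-0.043,-0.015,-0.001],[0.0,0.0,0.022],0.2],[[-0.043,-0.015,0.0],[0.0,0.0,0.023],0.2],[[0.0,0.0,0.0],[0.0,0.0,0.0],0.2]])

```text
clock: 2.15
position: [0.5645, 0.047, 0.2398]
ee_rot: [0.334, 0.943, -0.001, 0.001]
ft_force: [-0.5, 0.4, -0.1]
grip_width: 0.599
grasp_force: 0.0
```

```bash
python3 -c "
from h import *
s=st()
c=cam('wrist','w2.png'); print(proj(c,[(.563,.052,.165),(.563,.052,.14)]),proj(c,[s['position']]))"
```

```text
{'clock': 2.15, 'joint_pos': [-0.555, 0.201, 0.452, 1.631, -0.088, 1.329, 0.8], 'position': [0.565, 0.047, 0.24], 'ee_rot': [0.334, 0.943, -0.001, 0.001], 'ft_force': [-0.489, 0.384, -0.055], 'grip_width': 0.599}
[[321.2060549  244.86032639]
 [320.9108014  232.94425984]] [[314.98035176 312.94142842]]
```

View pics/w2.png

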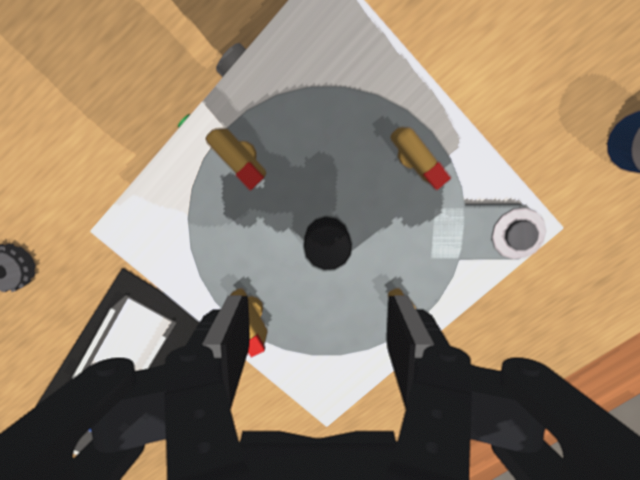

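Wrist view: the knob is at (327,243), the pivot at (521,235), and all four wings are clear of the diagonal grasp.

```bash
python3 -c "
from h import *
w=load('wrist')
print(unproj(w,[(327,240)],.165),unproj(w,[(521,235)],.14),unproj(w,[(90,232),(563,228)],.12), proj(w,[(.638,.146,.14)]))
plan([((.563,.052,.24),51.4,0,.2,10,7),((.563,.052,.141),51.4,0,.2,25,7)])
s=st()"
```

```text
[[0.56283185 0.05623186 0.165     ]] [[0.64077181 0.14588372 0.14      ]] [[ 0.47108611 -0.0690849   0.12      ]
 [ 0.66462581  0.17403885  0.12      ]] [[518.76796856 231.47059274]]
[[[0.003,0.002,0.0],[0.0,0.0,-0.005],0.2],[[0.0,0.0,0.033],[0.0,0.0,0.0],0.2],[[0.0,0.0,0.033],[0.0,0.0,0.0],0.2],[[0.0,0.0,0.033],[0.0,0.0,0.0],0.2],[[0.0,0.0,0.033],[0.0,0.0,0.0],0.2]]
{'clock': 2.2, 'joint_pos': [-0.557, 0.2, 0.45, 1.632, -0.089, 1.33, 0.799], 'position': [0.564, 0.05, 0.24], 'ee_rot': [0.333, 0.943, -0.0, 0.0], 'ft_force': [-0.319, 0.01, 0.096], 'grip_width': 0.602}
```

Emit:
move_arm(motion=[[[0.0,0.002,0.033],[0,0,0],0.2],[[0,0,0.033],[0,0,0],0.2],[[0,0,0.033],[0,0,0],0.2],[[0,0,0.033],[0,0,0],0.2],[[0,0,0],[0,0,0],-1],[[0,0,0],[0,0,0],-1],[[0,0,0],[0,0,0],-1],[[0,0,0],[0,0,0],-1],[[0,0,0],[0,0,0],-1]], newtons=30)

```text
clock: 3.1
position: [0.5636, 0.0544, 0.1409]
ee_rot: [0.33, 0.944, 0.001, -0.001]
ft_force: [-0.5, 4.3, -13.0]
grip_width: 0.312
grasp_force: 32.4
```

```bash
python3 -c "
from h import *
s=st()
p=np.array([.6395,.147]);a0=51.4+180;r=.12
W=[]
for k in range(1,18):
    t=5.1*k; a=np.radians(a0-t); W.append(((*(p+r*np.array([np.cos(a),np.sin(a)])),.1405),51.4-t,0,-1,35,8))
plan(W,start=((.5645,.053,.1405),51.4,0)); print(W[-1])"
```

```text
{'clock': 3.1, 'joint_pos': [-0.544, 0.282, 0.433, 1.754, -0.131, 1.134, 0.828], 'position': [0.564, 0.054, 0.141], 'ee_rot': [0.33, 0.944, 0.001, -0.001], 'ft_force': [-0.515, 4.271, -13.007], 'grip_width': 0.312}
[[[0.014,0.001,0.0],[0.0,0.0,0.113],-1],[[0.014,0.001,0.0],[0.0,0.0,0.114],-1],[[0.015,0.0,0.0],[0.0,0.0,0.113],-1],[[0.014,0.001,0.0],[0.0,0.0,0.113],-1],[[0.014,0.0,0.0],[0.0,0.0,0.114],-1],[[0.014,0.001,0.0],[0.0,0.0,0.113],-1],[[0.015,0.001,0.0],[0.0,0.0,0.113],-1],[[0.014,0.0,0.0],[0.0,0.0,0.114],-1],[[0.014,0.001,0.0],[0.0,0.0,0.113],-1],[[0.014,0.001,0.0],[0.0,0.0,0.113],-1],[[0.014,0.0,0.0],[0.0,0.0,0.114],-1],[[0.015,0.001,0.0],[0.0,0.0,0.113],-1]]
[[[0.014,0.001,0.0],[0.0,0.0,0.113],-1],[[0.014,0.0,0.0],[0.0,0.0,0.114],-1],[[0.014,0.001,0.0],[0.0,0.0,0.113],-1],[[0.015,0.0,0.0],[0.0,0.0,0.113],-1],[[0.014,0.001,0.0],[0.0,0.0,0.114],-1]]
((np.float64(0.5415634891903807), np.float64(0.2163429149260206), 0.1405), -35.29999999999999, 0, -1, 35, 8)
```

Emit:
move_arm(motion=[[[0.014,0.001,0.0],[0.0,0.0,0.113],-1],[[0.014,0.001,0.0],[0.0,0.0,0.114],-1],[[0.015,0.0,0.0],[0.0,0.0,0.113],-1],[[0.014,0.001,0.0],[0.0,0.0,0.113],-1],[[0.014,0.0,0.0],[0.0,0.0,0.114],-1],[[0.014,0.001,0.0],[0.0,0.0,0.113],-1],[[0.015,0.001,0.0],[0.0,0.0,0.113],-1],[[0.014,0.0,0.0],[0.0,0.0,0.114],-1],[[0.014,0.001,0.0],[0.0,0.0,0.113],-1],[[0.014,0.001,0.0],[0.0,0.0,0.113],-1],[[0.014,0.0,0.0],[0.0,0.0,0.114],-1],[[0.015,0.001,0.0],[0.0,0.0,0.113],-1]])

```text
clock: 4.3
position: [0.5233, 0.1662, 0.1411]
ee_rot: [0.767, 0.642, 0.001, 0.002]
ft_force: [16.3, -4.6, -23.6]
grip_width: 0.319
grasp_force: 32.2
```

Emit:
move_arm(motion=[[[0.014,0.001,0.0],[0.0,0.0,0.113],-1],[[0.014,0.0,0.0],[0.0,0.0,0.114],-1],[[0.014,0.001,0.0],[0.0,0.0,0.113],-1],[[0.015,0.0,0.0],[0.0,0.0,0.113],-1],[[0.014,0.001,0.0],[0.0,0.0,0.114],-1],[[0,0,0],[0,0,0],-1],[[0,0,0],[0,0,0],0.2],[[0,0,0],[0,0,0],0.2],[[0,0,0],[0,0,0],0.2]])

```text
clock: 5.2
position: [0.5419, 0.2171, 0.1424]
ee_rot: [0.888, 0.459, 0.001, -0.0]
ft_force: [0.4, 0.1, 0.5]
grip_width: 0.597
grasp_force: 0.0
```

```bash
python3 -c "
from h import *
s=st()
"
```

```text
{'clock': 5.2, 'joint_pos': [-0.902, 0.33, 0.536, 1.714, -0.184, 1.146, -0.929], 'position': [0.542, 0.217, 0.142], 'ee_rot': [0.888, 0.459, 0.001, -0.0], 'ft_force': [0.389, 0.11, 0.489], 'grip_width': 0.597}
```

```bash
python3 -c "
from h import *
plan([((.5415,.2165,.262),-35.3,0,.2,40,8),((.574,-.2525,.22),18,0,.2,45,8)],start=((.5415,.2165,.1424),-35.3,0))"
```

```text
[[[0.0,0.0,-0.053],[0.0,0.0,0.0],0.2],[[0.0,0.0,-0.053],[0.0,0.0,0.0],0.2],[[0.0,0.0,-0.053],[0.0,0.0,0.0],0.2],[[-0.044,0.036,0.005],[0.0,0.0,-0.108],0.2],[[-0.047,0.032,0.005],[0.0,0.0,-0.107],0.2],[[-0.05,0.028,0.005],[0.0,0.0,-0.108],0.2],[[-0.052,0.024,0.005],[0.0,0.0,-0.108],0.2],[[-0.053,0.02,0.005],[0.0,0.0,-0.107],0.2],[[-0.055,0.014,0.005],[0.0,0.0,-0.108],0.2],[[-0.056,0.011,0.005],[0.0,0.0,-0.108],0.2],[[-0.057,0.005,0.005],[0.0,0.0,-0.107],0.2],[[-0.057,0.0,0.005],[0.0,0.0,-0.108],0.2]]
[[[-0.057,-0.004,0.005],[0.0,0.0,-0.108],0.2],[[-0.056,-0.009,0.006],[0.0,0.0,-0.107],0.2]]
```

Emit:
move_arm(motion=[[[0.0,0.0,-0.053],[0.0,0.0,0.0],0.2],[[0.0,0.0,-0.053],[0.0,0.0,0.0],0.2],[[0.0,0.0,-0.053],[0.0,0.0,0.0],0.2],[[-0.044,0.036,0.005],[0.0,0.0,-0.108],0.2],[[-0.047,0.032,0.005],[0.0,0.0,-0.107],0.2],[[-0.05,0.028,0.005],[0.0,0.0,-0.108],0.2],[[-0.052,0.024,0.005],[0.0,0.0,-0.108],0.2],[[-0.053,0.02,0.005],[0.0,0.0,-0.107],0.2],[[-0.055,0.014,0.005],[0.0,0.0,-0.108],0.2],[[-0.056,0.011,0.005],[0.0,0.0,-0.108],0.2],[[-0.057,0.005,0.005],[0.0,0.0,-0.107],0.2],[[-0.057,0.0,0.005],[0.0,0.0,-0.108],0.2]])

```text
clock: 6.4
position: [0.5676, -0.1686, 0.2271]
ee_rot: [0.653, 0.758, 0.001, 0.0]
ft_force: [1.2, 0.7, 0.5]
grip_width: 0.602
grasp_force: 0.0
```

Emit:
move_arm(motion=[[[-0.057,-0.004,0.005],[0.0,0.0,-0.108],0.2],[[-0.056,-0.009,0.006],[0.0,0.0,-0.107],0.2],[[0,0,0],[0,0,0],0.2],[[0,0,0],[0,0,0],0.2]])

```text
clock: 6.8
position: [0.5733, -0.2535, 0.2184]
ee_rot: [0.589, 0.808, 0.0, 0.0]
ft_force: [0.4, 1.6, -0.6]
grip_width: 0.603
grasp_force: 0.0
```

```bash
python3 -c "
from h import *
s=st()
c=cam('wrist','w3.png'); print(proj(c,[(.574,-.2525,.087)]))
a=np.radians(108);x=np.array([np.cos(a),np.sin(a)])*.023
print(proj(c,[(.574+x[0],-.2525+x[1],.087),(.574-x[0],-.2525-x[1],.087)]))"
```

```text
{'clock': 6.8, 'joint_pos': [-0.178, 0.395, 0.689, 1.507, -0.256, 1.331, 0.845], 'position': [0.573, -0.253, 0.218], 'ee_rot': [0.589, 0.808, 0.0, 0.0], 'ft_force': [0.377, 1.59, -0.602], 'grip_width': 0.603}
[[317.33394683 227.09786527]]
[[317.19034908 193.9115861 ]
 [317.47112576 258.80833952]]
```

View pics/w3.png

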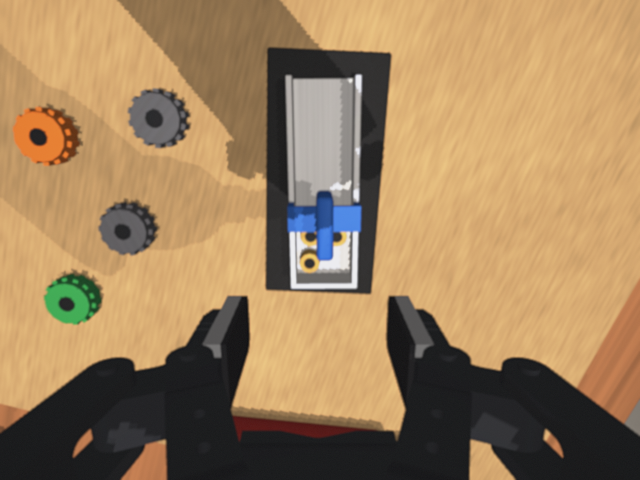

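The plate top runs from (325,193) to (325,260) and is aligned with the tool, about 3–5 mm off in +y. I can see three bushes, at (309,237), (337,237) and (309,262).

Emit:
move_arm(motion=[[[0,0.004,0.043],[0,0,0],0.2],[[0,0,0.043],[0,0,0],0.2],[[0,0,0.043],[0,0,0],0.2],[[0,0,0.043],[0,0,0],0.2],[[0,0,0.044],[0,0,0],0.2],[[0,0,0],[0,0,0],0.2],[[0,0,0],[0,0,0],-1],[[0,0,0],[0,0,0],-1],[[0,0,0],[0,0,0],-1],[[0,0,0],[0,0,0],-1],[[0,0,0],[0,0,0],-1],[[0,0,0],[0,0,0],-1]], newtons=80)

```text
clock: 8.05
position: [0.5778, -0.2512, 0.0582]
ee_rot: [0.588, 0.809, 0.001, 0.001]
ft_force: [-0.7, 2.0, 8.2]
grip_width: 0.127
grasp_force: 79.1
```

```bash
python3 -c "
from h import *
s=st()
g=np.array([-.020,0,.077-.004-0.001]) # TCP grasp pt in tray
# tray frame -> tool: x_tray=tool x, y_tray=-tool y, z_tray=-tool z. TCP in tray: z=.054ish
T=np.array([-.020,0,.0535])
def tcp(mouth,tilt,psi=18):
    R=RT(psi,tilt); Rt=np.c_[R[:,0],-R[:,1],-R[:,2]]
    return np.array(mouth)+Rt@(T-np.array([.085,0,.003]))
for t in (0,-45,-55): print(t,tcp((.5645,.053,.12),t), RT(18,t)[:,0])
"
```

```text
{'clock': 8.05, 'joint_pos': [-0.13, 0.552, 0.619, 1.66, -0.362, 1.043, 0.916], 'position': [0.578, -0.251, 0.058], 'ee_rot': [0.588, 0.809, 0.001, 0.001], 'ft_force': [-0.728, 1.974, 8.164], 'grip_width': 0.127}
0 [ 0.59694678 -0.04686093  0.1705    ] [-0.30901699  0.95105652  0.        ]
-45 [0.57640869 0.01634883 0.2299551 ] [-0.21850801  0.67249851 -0.70710678]
-55 [0.57032755 0.03506465 0.23497657] [-0.17724487  0.54550361 -0.81915204]
```

```bash
cat > pour.py <<'E'
from h import *
T=np.array([-.020,0,.0535])
def tcp(mouth,tilt,psi):
    R=RT(psi,tilt); Rt=np.c_[R[:,0],-R[:,1],-R[:,2]]
    return np.array(mouth)+Rt@(T-np.array([.085,0,.003]))
E
python3 -c "
from pour import *
m=np.array([.576,.049,0])
P0=(.5778,-.2512,.058)
a=tcp(m+[0,0,.175],0,70);print(a)
plan([((.5778,-.2512,.23),18,0,-1,25,7),(a,70,0,-1,24,5)],start=(P0,18,0))"
```

```text
[0.67466773 0.01308788 0.2255    ]
[[[0.0,0.0,-0.033],[0.0,0.0,0.0],-1],[[0.0,0.0,-0.033],[0.0,0.0,0.0],-1],[[0.0,0.0,-0.032],[0.0,0.0,0.0],-1],[[0.0,0.0,-0.033],[0.0,0.0,0.0],-1],[[0.0,0.0,-0.033],[0.0,0.0,0.0],-1],[[0.0,0.0,-0.033],[0.0,0.0,0.0],-1],[[0.0,0.0,-0.032],[0.0,0.0,0.0],-1],[[0.025,0.019,0.0],[0.0,0.0,-0.096],-1],[[0.023,0.021,0.001],[0.0,0.0,-0.097],-1],[[0.021,0.023,0.0],[0.0,0.0,-0.096],-1],[[0.02,0.025,0.001],[0.0,0.0,-0.096],-1],[[0.017,0.025,0.0],[0.0,0.0,-0.096],-1]]
[[[0.016,0.027,0.001],[0.0,0.0,-0.097],-1],[[0.014,0.028,0.0],[0.0,0.0,-0.096],-1],[[0.011,0.03,0.001],[0.0,0.0,-0.096],-1],[[0.01,0.029,0.0],[0.0,0.0,-0.097],-1],[[0.006,0.031,0.001],[0.0,0.0,-0.096],-1],[[0.005,0.031,0.0],[0.0,0.0,-0.096],-1],[[0.002,0.031,0.001],[0.0,0.0,-0.097],-1]]
```

Emit:
move_arm(motion=[[[0.0,0.0,-0.033],[0.0,0.0,0.0],-1],[[0.0,0.0,-0.033],[0.0,0.0,0.0],-1],[[0.0,0.0,-0.032],[0.0,0.0,0.0],-1],[[0.0,0.0,-0.033],[0.0,0.0,0.0],-1],[[0.0,0.0,-0.033],[0.0,0.0,0.0],-1],[[0.0,0.0,-0.033],[0.0,0.0,0.0],-1],[[0.0,0.0,-0.032],[0.0,0.0,0.0],-1],[[0.025,0.019,0.0],[0.0,0.0,-0.096],-1],[[0.023,0.021,0.001],[0.0,0.0,-0.097],-1],[[0.021,0.023,0.0],[0.0,0.0,-0.096],-1],[[0.02,0.025,0.001],[0.0,0.0,-0.096],-1],[[0.017,0.025,0.0],[0.0,0.0,-0.096],-1]])

```text
clock: 9.25
position: [0.617, -0.1404, 0.2269]
ee_rot: [0.424, 0.906, 0.001, 0.0]
ft_force: [0.4, 0.6, -1.8]
grip_width: 0.125
grasp_force: 78.4
```

Emit:
move_arm(motion=[[[0.016,0.027,0.001],[0.0,0.0,-0.097],-1],[[0.014,0.028,0.0],[0.0,0.0,-0.096],-1],[[0.011,0.03,0.001],[0.0,0.0,-0.096],-1],[[0.01,0.029,0.0],[0.0,0.0,-0.097],-1],[[0.006,0.031,0.001],[0.0,0.0,-0.096],-1],[[0.005,0.031,0.0],[0.0,0.0,-0.096],-1],[[0.002,0.031,0.001],[0.0,0.0,-0.097],-1],[[0,0,0],[0,0,0],-1],[[0,0,0],[0,0,0],-1],[[0,0,0],[0,0,0],-1]])

```text
clock: 10.25
position: [0.6735, 0.0115, 0.2239]
ee_rot: [0.175, 0.985, 0.0, 0.0]
ft_force: [0.0, -0.6, -3.3]
grip_width: 0.123
grasp_force: 78.4
```

```bash
python3 -c "
from pour import *
st(); c=cam('scene'); p=c['pixels'][170:330,240:440,::-1]; cv2.imwrite('pics/s4.png',cv2.resize(p,(800,640)[:2] and (750,600),interpolation=cv2.INTER_CUBIC))
m=np.array([.576,.049,0])
plan([(tcp(m+[0,0,.175-.0052*i],-5.6*i,70),70,-5.6*i,-1,45,8) for i in range(1,11)],start=(tcp(m+[0,0,.175],0,70),70,0))"
```

```text
{'clock': 10.25, 'joint_pos': [-0.39, 0.463, 0.436, 1.349, -0.194, 1.371, 1.263], 'position': [0.674, 0.011, 0.224], 'ee_rot': [0.175, 0.985, 0.0, 0.0], 'ft_force': [0.004, -0.616, -3.325], 'grip_width': 0.123}
[[[0.007,0.0,-0.006],[0.0,-0.124,0.0],-1],[[0.008,0.0,-0.007],[0.0,-0.125,0.0],-1],[[0.009,0.0,-0.006],[0.0,-0.124,0.0],-1],[[0.009,0.0,-0.007],[0.0,-0.125,0.0],-1],[[0.01,0.0,-0.007],[0.0,-0.124,0.0],-1],[[0.01,0.0,-0.007],[0.0,-0.125,0.0],-1],[[0.011,0.0,-0.008],[0.0,-0.124,0.0],-1],[[0.012,0.0,-0.008],[0.0,-0.125,0.0],-1],[[0.012,0.0,-0.008],[0.0,-0.124,0.0],-1],[[0.013,0.0,-0.009],[0.0,-0.124,0.0],-1]]
```

View pics/s4.png

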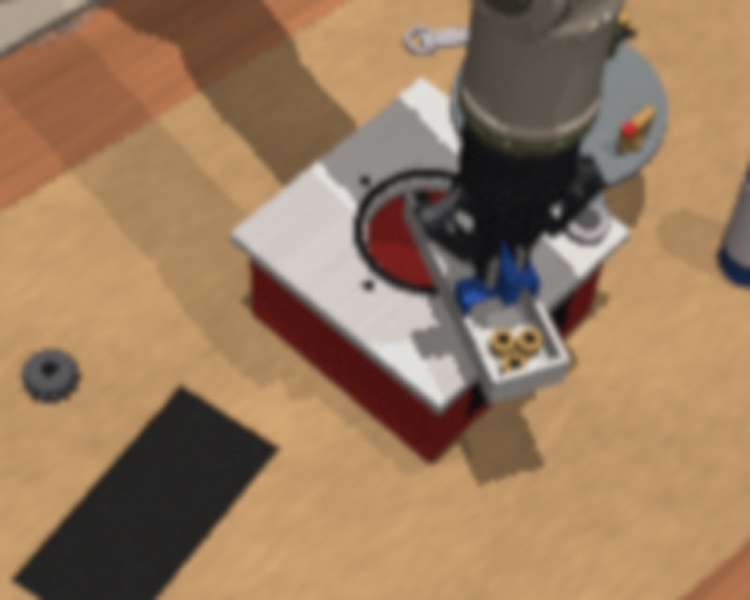

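The tray is level with three bushes at about (515,345), the port is open at (410,235), and the cover is parked clear. I tip now.

Emit:
move_arm(motion=[[[0.007,0.0,-0.006],[0.0,-0.124,0.0],-1],[[0.008,0.0,-0.007],[0.0,-0.125,0.0],-1],[[0.009,0.0,-0.006],[0.0,-0.124,0.0],-1],[[0.009,0.0,-0.007],[0.0,-0.125,0.0],-1],[[0.01,0.0,-0.007],[0.0,-0.124,0.0],-1],[[0.01,0.0,-0.007],[0.0,-0.125,0.0],-1],[[0.011,0.0,-0.008],[0.0,-0.124,0.0],-1],[[0.012,0.0,-0.008],[0.0,-0.125,0.0],-1],[[0.012,0.0,-0.008],[0.0,-0.124,0.0],-1],[[0.013,0.0,-0.009],[0.0,-0.124,0.0],-1]])

```text
clock: 11.3
position: [0.5919, 0.0413, 0.2371]
ee_rot: [0.156, 0.872, -0.08, 0.457]
ft_force: [0.8, -0.8, -3.1]
grip_width: 0.125
grasp_force: 78.7
```

Emit:
move_arm(motion=[[[0,0,0],[0,0,0],-1],[[0,0,0],[0,0,0],-1],[[0,0,0],[0,0,0],-1],[[0,0,0],[0,0,0],-1],[[0,0,0],[0,0,0],-1],[[0,0,0],[0,0,0],-1]])

```text
clock: 11.9
position: [0.5926, 0.0417, 0.2364]
ee_rot: [0.155, 0.873, -0.081, 0.455]
ft_force: [0.2, -0.5, -2.0]
grip_width: 0.124
grasp_force: 78.7
```

```bash
python3 -c "
from pour import *
s=st(); c=cam('scene'); p=c['pixels'][170:330,240:440,::-1]; cv2.imwrite('pics/s5.png',cv2.resize(p,(750,600),interpolation=cv2.INTER_CUBIC))
R=Ro.from_quat(s['ee_rot']).as_matrix();Rt=np.c_[R[:,0],-R[:,1],-R[:,2]]
print('mouth',s['position']-Rt@(T-np.array([.085,0,.003])),R[:,0],tcp(np.array([.576,.049,.123]),-56,70))
"
```

```text
{'clock': 11.9, 'joint_pos': [-0.764, -0.141, 0.225, 2.289, 1.304, 0.749, -0.233], 'position': [0.593, 0.042, 0.236], 'ee_rot': [0.155, 0.873, -0.081, 0.455], 'ft_force': [0.166, -0.457, -1.953], 'grip_width': 0.124}
mouth [0.5749554  0.04807868 0.1214091 ] [-0.53783575  0.19702856 -0.81970266] [0.59183275 0.04323735 0.23828819]
```

View pics/s5.png

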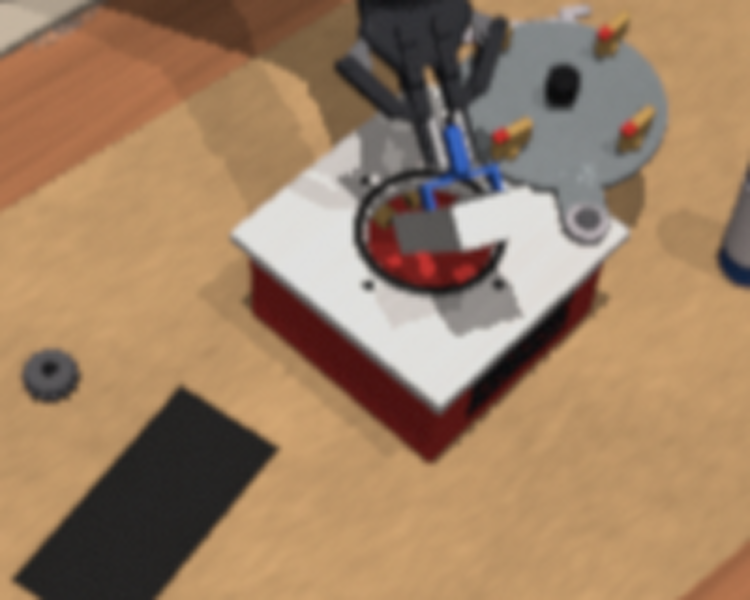

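The tray is tipped and its mouth is in the port. Brass shows in the bowl at (383,215), and the measured load has dropped to about the tray's own weight. I take it back to the mat.

```bash
python3 -c "
from pour import *
m=np.array([.576,.049,0])
W=[(tcp(m+[0,0,.123+.0065*i],-56+7*i,70),70,-56+7*i,-1,45,8) for i in range(1,9)]
W+=[((.5778,-.2512,.2),18,0,-1,40,7),((.5778,-.2512,.08),18,0,-1,40,7),((.5778,-.2512,.0585),18,0,-1,11,7)]
plan(W,start=(tcp(m+[0,0,.123],-56,70),70,-56))"
```

```text
[[[-0.014,0.0,0.013],[0.0,0.156,0.0],-1],[[-0.014,0.0,0.012],[0.0,0.155,0.0],-1],[[-0.013,0.0,0.011],[0.0,0.156,0.0],-1],[[-0.012,0.0,0.01],[0.0,0.155,0.0],-1],[[-0.011,0.0,0.01],[0.0,0.156,0.0],-1],[[-0.011,0.0,0.009],[0.0,0.155,0.0],-1],[[-0.009,0.0,0.01],[0.0,0.156,0.0],-1],[[-0.008,0.0,0.009],[0.0,0.155,0.0],-1],[[0.0,-0.047,0.004],[0.0,0.0,0.144],-1],[[-0.005,-0.047,0.004],[0.0,0.0,0.145],-1],[[-0.01,-0.045,0.005],[0.0,0.0,0.144],-1],[[-0.016,-0.044,0.004],[0.0,0.0,0.145],-1]]
[[[-0.021,-0.043,0.004],[0.0,0.0,0.144],-1],[[-0.025,-0.039,0.004],[0.0,0.0,0.145],-1],[[-0.029,-0.037,0.004],[0.0,0.0,0.144],-1],[[-0.034,-0.033,0.005],[0.0,0.0,0.145],-1],[[0.0,0.0,0.053],[0.0,0.0,0.0],-1],[[0.0,0.0,0.053],[0.0,0.0,0.0],-1],[[0.001,0.0,0.054],[0.0,0.0,0.0],-1],[[0.0,0.0,0.014],[0.0,0.0,0.0],-1],[[0.0,0.0,0.014],[0.0,0.0,0.0],-1]]
```

Emit:
move_arm(motion=[[[-0.014,0.0,0.013],[0.0,0.156,0.0],-1],[[-0.014,0.0,0.012],[0.0,0.155,0.0],-1],[[-0.013,0.0,0.011],[0.0,0.156,0.0],-1],[[-0.012,0.0,0.01],[0.0,0.155,0.0],-1],[[-0.011,0.0,0.01],[0.0,0.156,0.0],-1],[[-0.011,0.0,0.009],[0.0,0.155,0.0],-1],[[-0.009,0.0,0.01],[0.0,0.156,0.0],-1],[[-0.008,0.0,0.009],[0.0,0.155,0.0],-1],[[0.0,-0.047,0.004],[0.0,0.0,0.144],-1],[[-0.005,-0.047,0.004],[0.0,0.0,0.145],-1],[[-0.01,-0.045,0.005],[0.0,0.0,0.144],-1],[[-0.016,-0.044,0.004],[0.0,0.0,0.145],-1]])

```text
clock: 13.15
position: [0.6146, -0.1231, 0.2116]
ee_rot: [0.399, 0.916, -0.005, 0.039]
ft_force: [0.7, -1.2, -2.2]
grip_width: 0.125
grasp_force: 78.6
```

Emit:
move_arm(motion=[[[-0.021,-0.043,0.004],[0.0,0.0,0.144],-1],[[-0.025,-0.039,0.004],[0.0,0.0,0.145],-1],[[-0.029,-0.037,0.004],[0.0,0.0,0.144],-1],[[-0.034,-0.033,0.005],[0.0,0.0,0.145],-1],[[0.0,0.0,0.053],[0.0,0.0,0.0],-1],[[0.0,0.0,0.053],[0.0,0.0,0.0],-1],[[0,0,0],[0,0,0],-1],[[0,0,0],[0,0,0],-1]])

```text
clock: 13.95
position: [0.5707, -0.2575, 0.1225]
ee_rot: [0.593, 0.804, 0.004, 0.039]
ft_force: [-0.4, 0.4, -0.4]
grip_width: 0.127
grasp_force: 78.5
```

```bash
python3 -c "
from pour import *
st()
plan([((.5778,-.2512,.08),18,0,-1,20,7),((.5778,-.2512,.0585),18,0,-1,8,7)])"
```

```text
{'clock': 13.95, 'joint_pos': [-0.236, 0.434, 0.734, 1.696, -0.32, 1.057, 0.889], 'position': [0.571, -0.258, 0.122], 'ee_rot': [0.593, 0.804, 0.004, 0.039], 'ft_force': [-0.4, 0.37, -0.41], 'grip_width': 0.127}
[[[0.003,0.003,0.019],[0.065,0.025,-0.009],-1],[[0.002,0.004,0.019],[0.0,0.024,-0.005],-1],[[0.002,0.004,0.019],[0.0,0.025,-0.006],-1],[[0.0,0.0,0.009],[0.0,0.0,0.0],-1],[[0.0,0.0,0.01],[0.0,0.0,0.0],-1],[[0.0,0.0,0.009],[0.0,0.0,0.0],-1]]
```

Emit:
move_arm(motion=[[[0.003,0.003,0.019],[0.065,0.025,-0.009],-1],[[0.002,0.004,0.019],[0.0,0.024,-0.005],-1],[[0.002,0.004,0.019],[0.0,0.025,-0.006],-1],[[0,0,0],[0,0,0],-1],[[0,0,0],[0,0,0],-1]])

```text
clock: 14.45
position: [0.5779, -0.252, 0.0794]
ee_rot: [0.588, 0.809, 0.0, 0.0]
ft_force: [-0.3, -0.4, -0.8]
grip_width: 0.129
grasp_force: 78.6
```

```bash
python3 -c "
from pour import *
s=st(); print(Ro.from_quat(s['ee_rot']).as_matrix().round(3).tolist())
plan([((.5778,-.2512,.068),18,0,-1,8,7),((.5778,-.2512,.0582),18,0,-1,5,7)])"
```

```text
{'clock': 14.45, 'joint_pos': [-0.177, 0.545, 0.686, 1.645, -0.381, 1.088, 0.93], 'position': [0.578, -0.252, 0.079], 'ee_rot': [0.588, 0.809, 0.0, 0.0], 'ft_force': [-0.271, -0.354, -0.792], 'grip_width': 0.129}
[[-0.308, 0.952, 0.001], [0.952, 0.308, 0.0], [-0.0, 0.001, -1.0]]
[[[0.001,0.0,0.008],[0.002,0.0,-0.001],-1],[[0.0,0.0,0.007],[0.0,0.0,-0.001],-1],[[0.0,0.0,0.007],[0.0,0.0,0.0],-1],[[0.0,0.0,0.006],[0.0,0.0,0.0],-1]]
```

Emit:
move_arm(motion=[[[0.001,0.0,0.008],[0,0,0],-1],[[0.0,0.0,0.007],[0,0,0],-1],[[0.0,0.0,0.007],[0.0,0.0,0.0],-1],[[0.0,0.0,0.006],[0.0,0.0,0.0],-1],[[0,0,0],[0,0,0],-1],[[0,0,0],[0,0,0],0.1],[[0,0,0],[0,0,0],0.1],[[0,0,0],[0,0,0],0.1],[[0,0,-0.04],[0,0,0],0.1],[[0,0,-0.06],[0,0,0],0.4],[[0,0,-0.06],[0,0,0],0.4],[[0,0,-0.06],[0,0,0],0.4]])

```text
clock: 15.65
position: [0.5775, -0.2508, 0.2251]
ee_rot: [0.588, 0.809, 0.0, 0.0]
ft_force: [1.3, 0.1, 0.4]
grip_width: 0.701
grasp_force: 0.0
```

Emit:
move_arm(motion=[[[-0.02,-0.06,0],[0,0,0],0.4],[[-0.02,-0.06,0],[0,0,0],0.4],[[0,-0.06,0],[0,0,0],0.4],[[0,0,0],[0,0,0],0.4],[[0,0,0],[0,0,0],0.4]])

```text
clock: 16.15
position: [0.4581, -0.3213, 0.2235]
ee_rot: [0.589, 0.808, 0.001, 0.001]
ft_force: [0.3, 0.2, -0.7]
grip_width: 0.699
grasp_force: 0.0
```

```bash
python3 -c "
from pour import *
s=st(); c=cam('wrist','w6.png'); print(proj(c,[(.4249,-.2228,.022),(.4183,-.3227,.022)]))
t=cam('top','t6.png')"
```

```text
{'clock': 16.15, 'joint_pos': [-0.174, 0.235, 0.827, 1.687, -0.181, 1.297, 1.0], 'position': [0.458, -0.321, 0.223], 'ee_rot': [0.589, 0.808, 0.001, 0.001], 'ft_force': [0.311, 0.232, -0.688], 'grip_width': 0.699}
[[313.57672672  76.59140781]
 [270.17545496 194.9415622 ]]
```

View pics/w6.png

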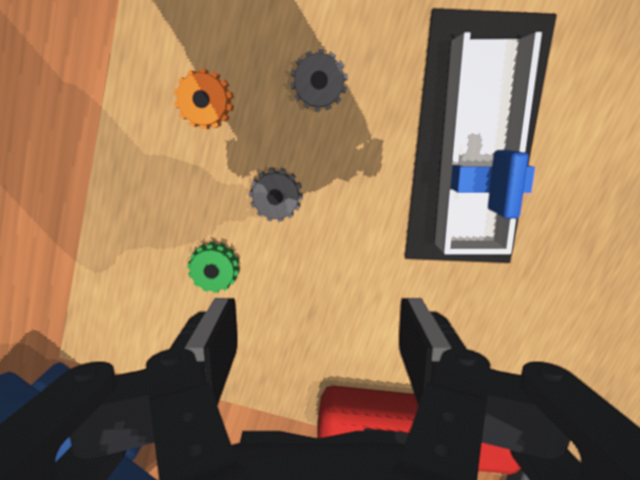

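Wrist view: the tray sits empty and level on the mat. The dark gears are at (319,80) and (275,196), and neither has moved. Lookalikes are orange at (203,99) and green at (213,268). I take the dark gear at (275,196) first.

```bash
python3 -c "
from h import *
st()
plan([((.4198,-.322,.15),18,0,.4,40,7),((.4198,-.322,.007),18,0,.4,36,7)])
print()
plan([((.4198,-.322,.19),18,0,-1,46,7),((.5645,.053,.19),30,0,-1,42,7),((.5645,.053,.135),30,0,-1,28,7)],start=((.4198,-.322,.007),18,0))"
```

```text
{'clock': 16.25, 'joint_pos': [-0.175, 0.237, 0.825, 1.686, -0.182, 1.297, 1.0], 'position': [0.46, -0.32, 0.223], 'ee_rot': [0.587, 0.809, 0.001, 0.001], 'ft_force': [-0.021, 1.489, -0.215], 'grip_width': 0.697}
[[[0.005,-0.017,0.032],[0.002,0.0,0.0],0.4],[[0.004,-0.017,0.033],[0.0,0.0,0.001],0.4],[[0.005,-0.018,0.032],[0.0,0.0,0.0],0.4],[[0.0,0.0,0.048],[0.0,0.0,0.0],0.4],[[0.0,0.0,0.048],[0.0,0.0,0.0],0.4],[[0.0,0.0,0.047],[0.0,0.0,0.0],0.4],[[0.0,0.0,0.048],[0.0,0.0,0.0],0.4]]

[[[0.0,0.0,-0.061],[0.0,0.0,0.0],-1],[[0.0,0.0,-0.061],[0.0,0.0,0.0],-1],[[0.0,0.0,-0.061],[0.0,0.0,0.0],-1],[[0.0,0.0,-0.061],[0.0,0.0,0.0],-1],[[0.042,0.034,0.0],[0.0,0.0,-0.027],-1],[[0.04,0.034,0.0],[0.0,0.0,-0.026],-1],[[0.041,0.036,0.0],[0.0,0.0,-0.027],-1],[[0.039,0.036,0.0],[0.0,0.0,-0.027],-1],[[0.039,0.037,0.0],[0.0,0.0,-0.026],-1],[[0.037,0.038,0.0],[0.0,0.0,-0.027],-1],[[0.037,0.039,0.0],[0.0,0.0,-0.027],-1],[[0.037,0.04,0.0],[0.0,0.0,-0.026],-1]]
[[[0.035,0.04,0.0],[0.0,0.0,-0.027],-1],[[0.035,0.041,0.0],[0.0,0.0,-0.027],-1],[[0.0,0.0,0.037],[0.0,0.0,0.0],-1],[[0.0,0.0,0.036],[0.0,0.0,0.0],-1]]
```

Emit:
move_arm(motion=[[[0.005,-0.017,0.032],[0.002,0.0,0.0],0.4],[[0.004,-0.017,0.033],[0.0,0.0,0.001],0.4],[[0.005,-0.018,0.032],[0.0,0.0,0.0],0.4],[[0.0,0.0,0.048],[0.0,0.0,0.0],0.4],[[0.0,0.0,0.048],[0.0,0.0,0.0],0.4],[[0.0,0.0,0.047],[0.0,0.0,0.0],0.4],[[0.0,0.0,0.048],[0.0,0.0,0.0],0.4],[[0,0,0],[0,0,0],0.4],[[0,0,0],[0,0,0],-1],[[0,0,0],[0,0,0],-1],[[0,0,0],[0,0,0],-1],[[0,0,0],[0,0,0],-1]], newtons=50)

```text
clock: 17.45
position: [0.4195, -0.3234, 0.0086]
ee_rot: [0.588, 0.809, 0.0, 0.001]
ft_force: [-0.7, 1.5, 8.5]
grip_width: 0.444
grasp_force: 51.1
```

```bash
python3 -c "
from h import *
st()"
```

```text
{'clock': 17.45, 'joint_pos': [-0.039, 0.453, 0.722, 1.962, -0.39, 0.866, 1.204], 'position': [0.42, -0.323, 0.009], 'ee_rot': [0.588, 0.809, 0.0, 0.001], 'ft_force': [-0.674, 1.476, 8.536], 'grip_width': 0.444}
```

Emit:
move_arm(motion=[[[0.0,0.0,-0.061],[0.0,0.0,0.0],-1],[[0.0,0.0,-0.061],[0.0,0.0,0.0],-1],[[0.0,0.0,-0.061],[0.0,0.0,0.0],-1],[[0.0,0.0,-0.061],[0.0,0.0,0.0],-1],[[0.042,0.034,0.0],[0.0,0.0,-0.027],-1],[[0.04,0.034,0.0],[0.0,0.0,-0.026],-1],[[0.041,0.036,0.0],[0.0,0.0,-0.027],-1],[[0.039,0.036,0.0],[0.0,0.0,-0.027],-1],[[0.039,0.037,0.0],[0.0,0.0,-0.026],-1],[[0.037,0.038,0.0],[0.0,0.0,-0.027],-1],[[0.037,0.039,0.0],[0.0,0.0,-0.027],-1],[[0.037,0.04,0.0],[0.0,0.0,-0.026],-1]])

```text
clock: 18.65
position: [0.535, -0.0213, 0.1907]
ee_rot: [0.519, 0.855, 0.0, 0.0]
ft_force: [1.2, 0.7, -1.2]
grip_width: 0.44
grasp_force: 51.2
```

Emit:
move_arm(motion=[[[0.035,0.04,0.0],[0.0,0.0,-0.027],-1],[[0.035,0.041,0.0],[0.0,0.0,-0.027],-1],[[0,0,0],[0,0,0],-1],[[0.0,0.0,0.037],[0.0,0.0,0.0],-1],[[0.0,0.0,0.036],[0.0,0.0,0.0],-1],[[0,0,0],[0,0,0],-1],[[0,0,0],[0,0,0],-1]])

```text
clock: 19.35
position: [0.5634, 0.0518, 0.136]
ee_rot: [0.501, 0.866, -0.0, -0.0]
ft_force: [-0.1, 0.1, -0.4]
grip_width: 0.441
grasp_force: 51.1
```

```bash
python3 -c "
from h import *
st()
plan([((.5645,.053,.22),30,0,.4,45,7),((.46,-.19,.22),18,0,.4,45,7)],start=((.5645,.053,.135),30,0))"
```

```text
{'clock': 19.35, 'joint_pos': [-0.638, 0.299, 0.551, 1.766, -0.172, 1.125, 0.49], 'position': [0.563, 0.052, 0.136], 'ee_rot': [0.501, 0.866, -0.0, -0.0], 'ft_force': [-0.07, 0.143, -0.439], 'grip_width': 0.441}
[[[0.0,0.0,-0.057],[0.0,0.0,0.0],0.4],[[0.0,0.0,-0.056],[0.0,0.0,0.0],0.4],[[-0.035,-0.047,0.0],[0.0,0.0,0.044],0.4],[[-0.037,-0.046,0.0],[0.0,0.0,0.045],0.4],[[-0.038,-0.045,0.0],[0.0,0.0,0.044],0.4],[[-0.04,-0.043,0.0],[0.0,0.0,0.045],0.4],[[-0.042,-0.041,0.0],[0.0,0.0,0.044],0.4],[[-0.042,-0.041,0.0],[0.0,0.0,0.045],0.4]]
```

Emit:
move_arm(motion=[[[0,0,0],[0,0,0],0.4],[[0,0,0],[0,0,0],0.4],[[0,0,0],[0,0,0],0.4],[[0,0,0],[0,0,0],0.4],[[0.0,0.0,-0.057],[0.0,0.0,0.0],0.4],[[0.0,0.0,-0.056],[0.0,0.0,0.0],0.4],[[-0.035,-0.047,0.0],[0.0,0.0,0.044],0.4],[[-0.037,-0.046,0.0],[0.0,0.0,0.045],0.4],[[-0.038,-0.045,0.0],[0.0,0.0,0.044],0.4],[[-0.04,-0.043,0.0],[0.0,0.0,0.045],0.4],[[-0.042,-0.041,0.0],[0.0,0.0,0.044],0.4],[[-0.042,-0.041,0.0],[0.0,0.0,0.045],0.4]])

```text
clock: 20.55
position: [0.4576, -0.1921, 0.2204]
ee_rot: [0.589, 0.808, 0.0, 0.0]
ft_force: [1.2, -0.6, 0.1]
grip_width: 0.7
grasp_force: 0.0
```

Emit:
move_arm(motion=[[[0,0,0],[0,0,0],0.4],[[0,0,0],[0,0,0],0.4]])

```text
clock: 20.75
position: [0.4582, -0.1912, 0.2203]
ee_rot: [0.589, 0.808, 0.0, 0.0]
ft_force: [1.0, 0.4, 0.0]
grip_width: 0.697
grasp_force: 0.0
```

```bash
python3 -c "
from h import *
st(); c=cam('wrist'); t=cam('top')
print(proj(c,[(.4249,-.2228,.022)]),proj(t,[(.4249,-.2228,.022)]))
a=c['pixels'][:,:,::-1]; b=t['pixels'][150:360,180:500,::-1]
b=cv2.resize(b,(640,420),interpolation=cv2.INTER_CUBIC)
cv2.imwrite('pics/x7.png',np.hstack([cv2.resize(a,(400,300)),cv2.resize(b,(400,300))[:,:]]) if 0 else cv2.resize(np.vstack([a[:300],b]),(0,0),fx=.83,fy=.83))"
```

```text
{'clock': 20.75, 'joint_pos': [-0.437, 0.037, 0.769, 1.842, -0.027, 1.273, 0.65], 'position': [0.458, -0.191, 0.22], 'ee_rot': [0.589, 0.808, 0.0, 0.0], 'ft_force': [0.954, 0.394, 0.036], 'grip_width': 0.697}
[[268.0350144  231.13919733]] [[381.27897767 293.46750426]]
```

View pics/x7.png

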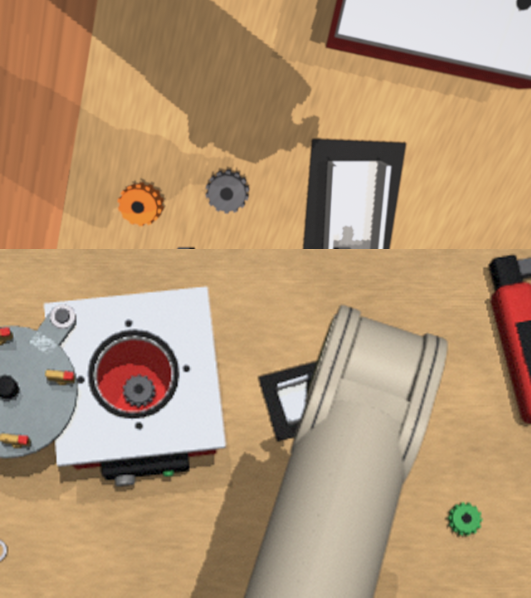

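The first gear is in the bowl at (138,390). The second dark gear has not moved, at (227,190) in the crop. The orange one is about 70 mm beside it, so I turn the pinch to avoid it.

```bash
python3 -c "
from h import *
g=(.4265,-.2225)
plan([((*g,.15),70,0,.3,40,7),((*g,.007),70,0,.3,36,7)])
print()
plan([((*g,.19),70,0,-1,46,7),((.5645,.053,.19),40,0,-1,42,7),((.5645,.053,.135),40,0,-1,28,7)],start=((*g,.007),70,0))"
```

```text
[[[-0.004,-0.007,0.012],[0.0,0.0,-0.144],0.3],[[-0.002,-0.007,0.011],[0.0,0.0,-0.145],0.3],[[-0.002,-0.008,0.012],[0.0,0.0,-0.144],0.3],[[-0.001,-0.007,0.012],[0.0,0.0,-0.145],0.3],[[-0.001,-0.008,0.011],[0.0,0.0,-0.144],0.3],[[0.001,-0.008,0.012],[0.0,0.0,-0.144],0.3],[[0.002,-0.007,0.012],[0.0,0.0,-0.145],0.3],[[0.002,-0.008,0.011],[0.0,0.0,-0.144],0.3],[[0.0,0.0,0.048],[0.0,0.0,0.0],0.3],[[0.0,0.0,0.048],[0.0,0.0,0.0],0.3],[[0.0,0.0,0.047],[0.0,0.0,0.0],0.3],[[0.0,0.0,0.048],[0.0,0.0,0.0],0.3]]

[[[0.0,0.0,-0.061],[0.0,0.0,0.0],-1],[[0.0,0.0,-0.061],[0.0,0.0,0.0],-1],[[0.0,0.0,-0.061],[0.0,0.0,0.0],-1],[[0.0,0.0,-0.061],[0.0,0.0,0.0],-1],[[-0.006,0.051,0.0],[0.0,0.0,0.083],-1],[[-0.002,0.051,0.0],[0.0,0.0,0.084],-1],[[0.0,0.052,0.0],[0.0,0.0,0.083],-1],[[0.004,0.051,0.0],[0.0,0.0,0.083],-1],[[0.008,0.051,0.0],[0.0,0.0,0.084],-1],[[0.011,0.05,0.0],[0.0,0.0,0.083],-1],[[0.014,0.049,0.0],[0.0,0.0,0.083],-1],[[0.017,0.049,0.0],[0.0,0.0,0.084],-1]]
[[[0.0,0.0,0.037],[0.0,0.0,0.0],-1],[[0.0,0.0,0.036],[0.0,0.0,0.0],-1]]
```

Emit:
move_arm(motion=[[[-0.004,-0.007,0.012],[0.0,0.0,-0.144],0.3],[[-0.002,-0.007,0.011],[0.0,0.0,-0.145],0.3],[[-0.002,-0.008,0.012],[0.0,0.0,-0.144],0.3],[[-0.001,-0.007,0.012],[0.0,0.0,-0.145],0.3],[[-0.001,-0.008,0.011],[0.0,0.0,-0.144],0.3],[[0.001,-0.008,0.012],[0.0,0.0,-0.144],0.3],[[0.002,-0.007,0.012],[0.0,0.0,-0.145],0.3],[[0.002,-0.008,0.011],[0.0,0.0,-0.144],0.3],[[0,0,0],[0,0,0],0.3],[[0,0,0],[0,0,0],0.3]])

```text
clock: 21.85
position: [0.4263, -0.2229, 0.1504]
ee_rot: [0.175, 0.984, -0.0, -0.0]
ft_force: [0.5, 0.4, 0.7]
grip_width: 0.651
grasp_force: 0.0
```

```bash
python3 -c "
from h import *
s=st(); c=cam('wrist')
print(proj(c,[(.4249,-.2228,.022),(.4265,-.2225,.022)]))
h=cv2.cvtColor(c['pixels'],cv2.COLOR_RGB2HSV); m=((h[...,1]<60)&(h[...,2]>40)&(h[...,2]<140)).astype(np.uint8); m=cv2.morphologyEx(m,cv2.MORPH_OPEN,np.ones((5,5)))
n,l,S,C=cv2.connectedComponentsWithStats(m)
for i in range(1,n):
  if S[i,4]>400: print(S[i],C[i].round(1))"
```

```text
{'clock': 21.85, 'joint_pos': [-0.349, 0.076, 0.776, 1.968, -0.058, 1.121, 1.669], 'position': [0.426, -0.223, 0.15], 'ee_rot': [0.175, 0.984, -0.0, -0.0], 'ft_force': [0.494, 0.39, 0.739], 'grip_width': 0.651}
[[316.07500302 225.99216446]
 [317.30461315 227.98518035]]
[ 286  196   63   64 2849] [316.7 228.2]
[ 403  276  104   95 4127] [450.4 322.2]
[ 194  298   40   62 1036] [212.7 328. ]
[ 235  310  161  122 7778] [320.8 378.7]
[361 400  51  32 948] [390.2 419.3]
[477 401  36  47 731] [490.3 428.5]
[  90  419   70   33 1277] [127.  436.7]
```

Gear found at (317,228), exactly where predicted. I grasp it, carry it over and drop it.

Emit:
move_arm(motion=[[[0.0,0.0,0.048],[0.0,0.0,0.0],0.3],[[0.0,0.0,0.048],[0.0,0.0,0.0],0.3],[[0.0,0.0,0.047],[0.0,0.0,0.0],0.3],[[0.0,0.0,0.048],[0.0,0.0,0.0],0.3],[[0,0,0],[0,0,0],0.3],[[0,0,0],[0,0,0],-1],[[0,0,0],[0,0,0],-1],[[0,0,0],[0,0,0],-1],[[0,0,0],[0,0,0],-1]])

```text
clock: 22.8
position: [0.4269, -0.2239, 0.0084]
ee_rot: [0.174, 0.985, 0.0, 0.001]
ft_force: [-0.4, 1.4, 7.9]
grip_width: 0.442
grasp_force: 51.1
```

Emit:
move_arm(motion=[[[0.0,0.0,-0.061],[0.0,0.0,0.0],-1],[[0.0,0.0,-0.061],[0.0,0.0,0.0],-1],[[0.0,0.0,-0.061],[0.0,0.0,0.0],-1],[[0.0,0.0,-0.061],[0.0,0.0,0.0],-1],[[-0.006,0.051,0.0],[0.0,0.0,0.083],-1],[[-0.002,0.051,0.0],[0.0,0.0,0.084],-1],[[0.0,0.052,0.0],[0.0,0.0,0.083],-1],[[0.004,0.051,0.0],[0.0,0.0,0.083],-1],[[0.008,0.051,0.0],[0.0,0.0,0.084],-1],[[0.011,0.05,0.0],[0.0,0.0,0.083],-1],[[0.014,0.049,0.0],[0.0,0.0,0.083],-1],[[0.017,0.049,0.0],[0.0,0.0,0.084],-1]])

```text
clock: 24.0
position: [0.5649, 0.0531, 0.1906]
ee_rot: [0.425, 0.905, 0.0, 0.0]
ft_force: [0.0, -1.3, -0.8]
grip_width: 0.445
grasp_force: 51.3
```

Emit:
move_arm(motion=[[[0,0,0],[0,0,0],-1],[[0,0,0],[0,0,0],-1],[[0,0,0.037],[0,0,0],-1],[[0,0,0.036],[0,0,0],-1],[[0,0,0],[0,0,0],-1],[[0,0,0],[0,0,0],-1]])

```text
clock: 24.6
position: [0.5643, 0.0505, 0.1361]
ee_rot: [0.424, 0.906, -0.0, -0.0]
ft_force: [1.2, 1.2, -1.0]
grip_width: 0.445
grasp_force: 51.2
```

Emit:
move_arm(motion=[[[0,0,0],[0,0,0],0.35],[[0,0,0],[0,0,0],0.35],[[0,0,0],[0,0,0],0.35],[[0,0,-0.055],[0,0,0],0.2],[[0,0,-0.055],[0,0,0],0.2],[[0,0,0],[0,0,0],0.2]])

```text
clock: 25.2
position: [0.5673, 0.0516, 0.2237]
ee_rot: [0.424, 0.906, 0.003, 0.003]
ft_force: [0.6, -0.2, -0.6]
grip_width: 0.6
grasp_force: 0.0
```

```bash
python3 -c "
from h import *
plan([((.5415,.2165,.22),-35.3,0,.2,40,8),((.5415,.2165,.1415),-35.3,0,.2,28,8)])"
```

```text
[[[0.019,0.011,0.001],[0.011,0.0,0.167],0.2],[[0.021,0.009,0.0],[0.0,0.0,0.167],0.2],[[0.021,0.006,0.0],[0.0,0.001,0.167],0.2],[[0.022,0.004,0.001],[0.001,0.0,0.167],0.2],[[0.022,0.0,0.0],[0.0,0.001,0.167],0.2],[[0.022,-0.003,0.001],[0.0,0.0,0.167],0.2],[[0.022,-0.005,0.0],[0.001,0.0,0.167],0.2],[[0.021,-0.008,0.001],[0.0,0.001,0.167],0.2],[[0.019,-0.011,0.0],[0.0,0.0,0.167],0.2],[[0.018,-0.013,0.001],[0.0,0.001,0.167],0.2],[[0.0,0.0,0.035],[0.0,0.0,0.0],0.2],[[0.0,0.0,0.034],[0.0,0.0,0.0],0.2]]
[[[0.0,0.0,0.035],[0.0,0.0,0.0],0.2]]
```

Emit:
move_arm(motion=[[[0.019,0.011,0.001],[0.011,0.0,0.167],0.2],[[0.021,0.009,0.0],[0.0,0.0,0.167],0.2],[[0.021,0.006,0.0],[0.0,0.001,0.167],0.2],[[0.022,0.004,0.001],[0.001,0.0,0.167],0.2],[[0.022,0.0,0.0],[0.0,0.001,0.167],0.2],[[0.022,-0.003,0.001],[0.0,0.0,0.167],0.2],[[0.022,-0.005,0.0],[0.001,0.0,0.167],0.2],[[0.021,-0.008,0.001],[0.0,0.001,0.167],0.2],[[0.019,-0.011,0.0],[0.0,0.0,0.167],0.2],[[0.018,-0.013,0.001],[0.0,0.001,0.167],0.2],[[0,0,0],[0,0,0],0.2],[[0,0,0],[0,0,0],0.2]])

```text
clock: 26.4
position: [0.5389, 0.216, 0.2136]
ee_rot: [0.887, 0.462, -0.004, -0.001]
ft_force: [0.3, -0.8, 0.5]
grip_width: 0.599
grasp_force: 0.0
```

```bash
python3 -c "
from h import *
s=st(); c=cam('scene'); t=cam('top')
a=c['pixels'][150:310,220:420,::-1]; b=t['pixels'][150:360,180:480,::-1]
cv2.imwrite('pics/x8.png',np.hstack([cv2.resize(a,(400,320),interpolation=cv2.INTER_CUBIC),cv2.resize(b,(400,320),interpolation=cv2.INTER_CUBIC)]))
plan([((.5415,.2165,.1415),-35.3,0,.2,28,8)])"
```

```text
{'clock': 26.4, 'joint_pos': [-1.044, 0.291, 0.711, 1.633, -0.196, 1.299, -0.91], 'position': [0.539, 0.216, 0.214], 'ee_rot': [0.887, 0.462, -0.004, -0.001], 'ft_force': [0.256, -0.761, 0.483], 'grip_width': 0.599}
[[[0.001,0.001,0.032],[-0.007,0.003,0.001],0.2],[[0.002,0.0,0.032],[0.0,0.003,0.001],0.2],[[0.001,0.001,0.032],[0.0,0.003,0.001],0.2]]
```

View pics/x8.png

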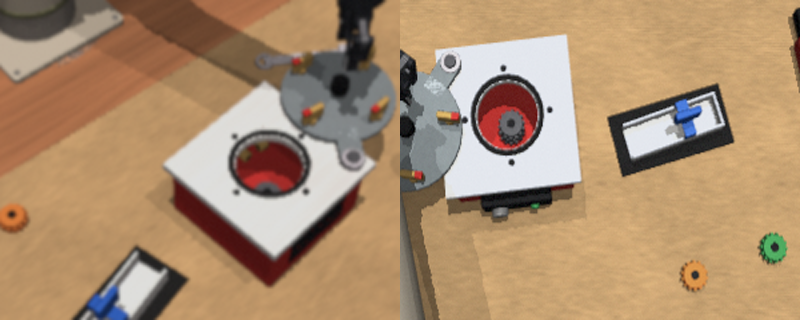

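The bench is clear of steel gears, with both in the bowl along with the bushes. The tray is empty on its mat. Now I grip the knob and swing the cover home.

Emit:
move_arm(motion=[[[0.001,0.001,0.032],[-0.007,0.003,0.001],0.2],[[0.002,0.0,0.032],[0.0,0.003,0.001],0.2],[[0.001,0.001,0.032],[0.0,0.003,0.001],0.2],[[0,0,0],[0,0,0],0.2],[[0,0,0],[0,0,0],-1],[[0,0,0],[0,0,0],-1],[[0,0,0],[0,0,0],-1],[[0,0,0],[0,0,0],-1]], newtons=30)

```text
clock: 27.3
position: [0.5441, 0.2159, 0.1433]
ee_rot: [0.889, 0.458, 0.002, 0.001]
ft_force: [8.9, -5.3, -5.2]
grip_width: 0.316
grasp_force: 31.9
```

```bash
python3 -c "
from h import *
s=st()
p=np.array([.6395,.147]);r=.12
q=np.array(s['position'][:2])-p; print(np.degrees(np.arctan2(q[1],q[0])),np.linalg.norm(q))
W=[]
for k in range(1,18):
    t=-35.3+5.1*k; a=np.radians(t+180); W.append(((*(p+r*np.array([np.cos(a),np.sin(a)])),.1415),t,0,-1,35,8))
plan(W,start=((.5415,.2165,.1415),-35.3,0)); print(W[-1])"
```

```text
{'clock': 27.3, 'joint_pos': [-1.02, 0.357, 0.691, 1.716, -0.244, 1.152, -0.88], 'position': [0.544, 0.216, 0.143], 'ee_rot': [0.889, 0.458, 0.002, 0.001], 'ft_force': [8.934, -5.291, -5.238], 'grip_width': 0.316}
144.1868163954573 0.11768015406380757
[[[-0.014,0.001,0.0],[0.0,0.0,-0.113],-1],[[-0.015,0.0,0.0],[0.0,0.0,-0.114],-1],[[-0.014,0.001,0.0],[0.0,0.0,-0.113],-1],[[-0.014,0.001,0.0],[0.0,0.0,-0.113],-1],[[-0.014,0.0,0.0],[0.0,0.0,-0.114],-1],[[-0.015,0.001,0.0],[0.0,0.0,-0.113],-1],[[-0.014,0.001,0.0],[0.0,0.0,-0.113],-1],[[-0.014,0.0,0.0],[0.0,0.0,-0.114],-1],[[-0.014,0.001,0.0],[0.0,0.0,-0.113],-1],[[-0.014,0.001,0.0],[0.0,0.0,-0.113],-1],[[-0.015,0.0,0.0],[0.0,0.0,-0.114],-1],[[-0.014,0.001,0.0],[0.0,0.0,-0.113],-1]]
[[[-0.014,0.001,0.0],[0.0,0.0,-0.113],-1],[[-0.014,0.0,0.0],[0.0,0.0,-0.114],-1],[[-0.014,0.001,0.0],[0.0,0.0,-0.113],-1],[[-0.015,0.0,0.0],[0.0,0.0,-0.113],-1],[[-0.014,0.001,0.0],[0.0,0.0,-0.114],-1]]
((np.float64(0.5646344483948735), np.float64(0.05321754330974182), 0.1415), 51.39999999999999, 0, -1, 35, 8)
```

Emit:
move_arm(motion=[[[-0.014,0.001,0.0],[0.0,0.0,-0.113],-1],[[-0.015,0.0,0.0],[0.0,0.0,-0.114],-1],[[-0.014,0.001,0.0],[0.0,0.0,-0.113],-1],[[-0.014,0.001,0.0],[0.0,0.0,-0.113],-1],[[-0.014,0.0,0.0],[0.0,0.0,-0.114],-1],[[-0.015,0.001,0.0],[0.0,0.0,-0.113],-1],[[-0.014,0.001,0.0],[0.0,0.0,-0.113],-1],[[-0.014,0.0,0.0],[0.0,0.0,-0.114],-1],[[-0.014,0.001,0.0],[0.0,0.0,-0.113],-1],[[-0.014,0.001,0.0],[0.0,0.0,-0.113],-1],[[-0.015,0.0,0.0],[0.0,0.0,-0.114],-1],[[-0.014,0.001,0.0],[0.0,0.0,-0.113],-1]])

```text
clock: 28.5
position: [0.5327, 0.0953, 0.1433]
ee_rot: [0.53, 0.848, 0.002, 0.001]
ft_force: [1.8, 1.4, -0.5]
grip_width: 0.314
grasp_force: 32.4
```

Emit:
move_arm(motion=[[[-0.014,0.001,0.0],[0.0,0.0,-0.113],-1],[[-0.014,0.0,0.0],[0.0,0.0,-0.114],-1],[[-0.014,0.001,0.0],[0.0,0.0,-0.113],-1],[[-0.015,0.0,0.0],[0.0,0.0,-0.113],-1],[[0,0,0],[0,0,0],-1],[[0,0,0],[0,0,0],-1]])

```text
clock: 29.1
position: [0.5577, 0.06, 0.1432]
ee_rot: [0.374, 0.927, 0.001, 0.002]
ft_force: [2.3, -3.9, 4.9]
grip_width: 0.312
grasp_force: 33.0
```

```bash
python3 -c "
from h import *
s=st()
p=np.array([.6395,.147])
q=np.array(s['position'][:2])-p; print(np.degrees(np.arctan2(q[1],q[0]))%360-180,np.linalg.norm(q))"
```

```text
{'clock': 29.1, 'joint_pos': [-0.674, 0.279, 0.569, 1.775, -0.164, 1.132, 0.751], 'position': [0.558, 0.06, 0.143], 'ee_rot': [0.374, 0.927, 0.001, 0.002], 'ft_force': [2.306, -3.884, 4.886], 'grip_width': 0.312}
46.75352357101991 0.11939642048579978
```

Emit:
move_arm(motion=[[[-0.014,0.001,0.0],[0.0,0.0,-0.113],-1],[[-0.003,0,0],[0,0,-0.02],-1],[[0,0,0],[0,0,0],-1],[[0,0,0],[0,0,0],-1]])

```text
clock: 29.5
position: [0.5646, 0.0537, 0.1429]
ee_rot: [0.324, 0.946, 0.0, -0.002]
ft_force: [-13.6, -0.5, 16.1]
grip_width: 0.311
grasp_force: 34.3
```

Emit:
move_arm(motion=[[[-0.003,0,0],[0,0,0],-1],[[0,0,0],[0,0,0],-1],[[0,0,0],[0,0,0],-1]])

```text
clock: 29.8
position: [0.5649, 0.0534, 0.1427]
ee_rot: [0.324, 0.946, 0.0, -0.003]
ft_force: [-21.0, 2.5, 19.2]
grip_width: 0.313
grasp_force: 35.1
```

The cover is against its stop at (0.565, 0.053). I release it and look at the wings.

Emit:
move_arm(motion=[[[0,0,0],[0,0,0],0.1],[[0,0,0],[0,0,0],0.1],[[0,0,0],[0,0,0],0.1],[[0,0,-0.04],[0,0,0],0.1],[[0,0,-0.04],[0,0,0],0.1],[[0,0,-0.04],[0,0,0],0.1],[[0.025,0,-0.04],[0,0,0],-0.2],[[0.04,0,0],[0,0,0],-0.2],[[0,0,0],[0,0,0],-0.2],[[0,0,0],[0,0,0],-0.2]])

```text
clock: 30.8
position: [0.5293, 0.0819, 0.2617]
ee_rot: [0.324, 0.946, 0.0, 0.0]
ft_force: [0.2, 0.1, 0.6]
grip_width: 0.397
grasp_force: 0.0
```

```bash
python3 -c "
from h import *
s=st(); c=cam('wrist'); t=cam('top')
a=c['pixels'][:,:,::-1];b=t['pixels'][160:290,195:325,::-1]
cv2.imwrite('pics/x9.png',np.hstack([cv2.resize(a,(400,300)),cv2.resize(b,(400,400),interpolation=cv2.INTER_CUBIC)[50:350]]))
C=np.array([.5645,.053]);a=np.radians(6.4)
for n,k in [('front',180),('left',90),('back',0),('right',270)]:
    w=C+.07*np.array([np.cos(a+np.radians(k)),np.sin(a+np.radians(k))]); print(n,w.round(4),(proj(c,[(*w,.166)])*.625).round(1))
print(proj(c,[(*C,.165)])*.625)
"
```

```text
{'clock': 30.8, 'joint_pos': [-0.74, 0.115, 0.549, 1.679, -0.062, 1.364, 0.731], 'position': [0.529, 0.082, 0.262], 'ee_rot': [0.324, 0.946, 0.0, 0.0], 'ft_force': [0.202, 0.052, 0.633], 'grip_width': 0.397}
front [0.4949 0.0452] [[145.3 146.5]]
left [0.5567 0.1226] [[248.3 147.9]]
back [0.6341 0.0608] [[242.1 237.1]]
right [ 0.5723 -0.0166] [[149.3 236. ]]
[[196.27569335 193.73578164]]
```

View pics/x9.png

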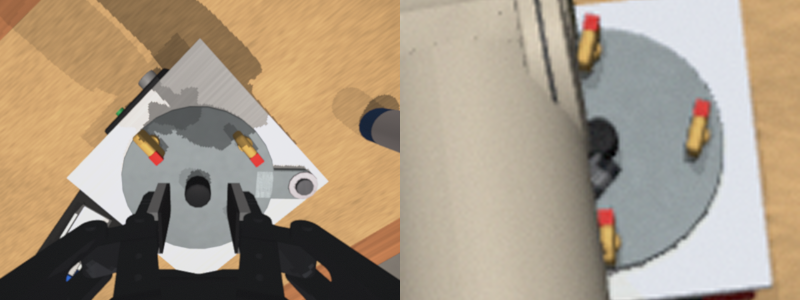

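Wing tops appear at (148,147) front and (248,146) left, matching the predictions. I start round 1 with the back screw.

```bash
cat > scr.py <<'E'
from h import *
import sys
C=np.array([.5645,.053]);A=6.4
def W(n):
    k=np.radians(A+dict(front=180,left=90,back=0,right=270)[n]); return C+.07*np.array([np.cos(k),np.sin(k)])
def go(n,q,start=None,zup=.205,from_z=True):
    """from here: rise, travel, descend to blade at angle q deg"""
    w=W(n); ps=A+90-q
    s=manip.get_obs(); p=s['position']
    R=Ro.from_quat(s['ee_rot']).as_matrix(); psi=np.degrees(np.arctan2(R[1,1],R[0,1]))
    L=[]
    if p[2]<zup-.01: L.append(((p[0],p[1],zup),psi,0,-.2,40,6.5))
    L+= [((*w,zup),ps,0,-.2,40,6.5),((*w,.143),ps,0,-.2,31,6.5)]
    print(n,w.round(4),ps); plan(L,start=start)
def chk():
    s=manip.get_obs(); R=Ro.from_quat(s['ee_rot']).as_matrix(); psi=np.degrees(np.arctan2(R[1,1],R[0,1]))
    print('q now deg',(A+90-psi).round(1),'pos',np.round(s['position'],4),'tq',np.round(s['torque'],2),'F',np.round(s['ft_force'],1),'w',round(float(s['grip_width']),3),'j7',round(float(s['joint_pos'][6]),2))
if __name__=='__main__':
    chk()
    if len(sys.argv)>1: go(sys.argv[1],float(sys.argv[2]))
E
python3 scr.py back 16.5
```

```text
q now deg 44.3 pos [0.5297 0.0809 0.2613] tq [-0.05 -0.07  0.02] F [-0.1 -0.2  0.3] w 0.397 j7 0.73
back [0.6341 0.0608] 79.9
[[[-0.025,0.013,0.015],[0.0,0.0,-0.123],-0.2],[[-0.027,0.01,0.015],[0.0,0.0,-0.124],-0.2],[[-0.027,0.008,0.015],[0.0,0.0,-0.123],-0.2],[[-0.028,0.005,0.015],[0.0,0.0,-0.124],-0.2],[[-0.028,0.003,0.015],[0.0,0.0,-0.123],-0.2],[[0.0,0.0,0.028],[0.0,0.0,0.0],-0.2],[[0.0,0.0,0.027],[0.0,0.0,0.0],-0.2],[[0.0,0.0,0.028],[0.0,0.0,0.0],-0.2]]
```

Emit:
move_arm(motion=[[[-0.025,0.013,0.015],[0.0,0.0,-0.123],-0.2],[[-0.027,0.01,0.015],[0.0,0.0,-0.124],-0.2],[[-0.027,0.008,0.015],[0.0,0.0,-0.123],-0.2],[[-0.028,0.005,0.015],[0.0,0.0,-0.124],-0.2],[[-0.028,0.003,0.015],[0.0,0.0,-0.123],-0.2],[[0,0,0],[0,0,0],-0.2],[[0.0,0.0,0.028],[0.0,0.0,0.0],-0.2],[[0.0,0.0,0.027],[0.0,0.0,0.0],-0.2],[[0.0,0.0,0.028],[0.0,0.0,0.0],-0.2],[[0,0,0],[0,0,0],-0.2]])

```text
clock: 31.9
position: [0.6321, 0.0613, 0.1401]
ee_rot: [0.089, 0.996, -0.001, -0.002]
ft_force: [-1.0, 0.2, -0.4]
grip_width: 0.402
grasp_force: 0.0
```

Emit:
move_arm(motion=[[[0,0,0],[0,0,0],-1],[[0,0,0],[0,0,0],-1],[[0,0,0],[0,0,0],-1],[[0,0,0],[0,0,0],-1]], newtons=40)

```text
clock: 32.3
position: [0.6342, 0.0603, 0.1444]
ee_rot: [0.089, 0.996, -0.0, 0.001]
ft_force: [-3.6, -5.7, 2.7]
grip_width: 0.109
grasp_force: 42.7
```

```bash
python3 scr.py
```

```text
q now deg 16.6 pos [0.6342 0.0603 0.1444] tq [-0.98  0.47 -0.12] F [-3.6 -5.7  2.7] w 0.109 j7 1.39
```

Emit:
move_arm(motion=[[[0,0,0],[0,0,0.143],-1],[[0,0,0],[0,0,0.143],-1],[[0,0,0],[0,0,0.143],-1],[[0,0,0],[0,0,0.143],-1],[[0,0,0],[0,0,0.143],-1],[[0,0,0],[0,0,0.143],-1],[[0,0,0],[0,0,0.143],-1],[[0,0,0],[0,0,0.143],-1],[[0,0,0],[0,0,0.145],-1],[[0,0,0],[0,0,0],-1],[[0,0,0],[0,0,0],-1]])

```text
clock: 33.4
position: [0.6351, 0.0619, 0.1443]
ee_rot: [0.558, 0.83, 0.001, 0.001]
ft_force: [4.4, -1.5, 3.1]
grip_width: 0.109
grasp_force: 42.8
```

```bash
python3 scr.py
```

```text
q now deg 74.3 pos [0.6351 0.0619 0.1443] tq [-0.41 -1.06 -0.11] F [ 4.4 -1.5  3.1] w 0.109 j7 0.46
```

Emit:
move_arm(motion=[[[0,0,0],[0,0,0],-0.2],[[0,0,0],[0,0,0],-0.2],[[0,0,-0.041],[0,0,0],-0.2],[[0,0,-0.041],[0,0,0],-0.2],[[0,0,0],[0,0,0],-0.2]])

```text
clock: 33.9
position: [0.6353, 0.062, 0.2085]
ee_rot: [0.559, 0.829, 0.002, 0.001]
ft_force: [0.1, 0.6, 0.1]
grip_width: 0.398
grasp_force: 0.0
```

```bash
python3 scr.py front 3.3
```

```text
q now deg 74.4 pos [0.6353 0.062  0.2085] tq [ 0.    0.01 -0.01] F [0.1 0.6 0.1] w 0.398 j7 0.43
front [0.4949 0.0452] 93.10000000000001
[[[0.004,-0.017,0.0],[0.007,0.0,-0.144],-0.2],[[0.007,-0.015,0.001],[0.0,0.0,-0.143],-0.2],[[0.008,-0.016,0.0],[0.0,0.0,-0.144],-0.2],[[0.01,-0.014,0.001],[0.0,0.0,-0.144],-0.2],[[0.011,-0.013,0.0],[-0.001,0.0,-0.143],-0.2],[[0.012,-0.011,0.0],[0.0,0.0,-0.144],-0.2],[[0.014,-0.01,0.001],[0.0,0.0,-0.144],-0.2],[[0.015,-0.009,0.0],[0.0,0.0,-0.143],-0.2],[[0.016,-0.006,0.001],[0.0,0.0,-0.144],-0.2],[[0.016,-0.005,0.0],[0.0,0.0,-0.143],-0.2],[[0.017,-0.003,0.001],[0.0,0.0,-0.144],-0.2],[[0.0,0.0,0.041],[0.0,0.0,0.0],-0.2]]
[[[0.0,0.0,0.041],[0.0,0.0,0.0],-0.2]]
```

Emit:
move_arm(motion=[[[0.004,-0.017,0.0],[0.007,0.0,-0.144],-0.2],[[0.007,-0.015,0.001],[0.0,0.0,-0.143],-0.2],[[0.008,-0.016,0.0],[0.0,0.0,-0.144],-0.2],[[0.01,-0.014,0.001],[0.0,0.0,-0.144],-0.2],[[0.011,-0.013,0.0],[0,0.0,-0.143],-0.2],[[0.012,-0.011,0.0],[0.0,0.0,-0.144],-0.2],[[0.014,-0.01,0.001],[0.0,0.0,-0.144],-0.2],[[0.015,-0.009,0.0],[0.0,0.0,-0.143],-0.2],[[0.016,-0.006,0.001],[0.0,0.0,-0.144],-0.2],[[0.016,-0.005,0.0],[0.0,0.0,-0.143],-0.2],[[0.017,-0.003,0.001],[0.0,0.0,-0.144],-0.2],[[0,0,0],[0,0,0],-0.2]])

```text
clock: 35.1
position: [0.4922, 0.0456, 0.201]
ee_rot: [-0.028, 1.0, -0.001, -0.003]
ft_force: [1.0, -0.1, 0.6]
grip_width: 0.398
grasp_force: 0.0
```

Emit:
move_arm(motion=[[[0.0,0.0,0.041],[0.0,0.0,0.0],-0.2],[[0.0,0.0,0.041],[0.0,0.0,0.0],-0.2],[[0,0,0],[0,0,0],-0.2],[[0,0,0],[0,0,0],-1],[[0,0,0],[0,0,0],-1],[[0,0,0],[0,0,0],-1],[[0,0,0],[0,0,0],-1]])

```text
clock: 35.8
position: [0.4938, 0.0452, 0.1408]
ee_rot: [-0.026, 1.0, -0.001, -0.002]
ft_force: [-3.0, -2.5, 4.4]
grip_width: 0.135
grasp_force: 39.7
```

```bash
python3 scr.py
```

```text
q now deg 3.4 pos [0.4938 0.0452 0.1408] tq [-0.57  0.76 -0.12] F [-3.  -2.5  4.4] w 0.135 j7 1.51
```

Emit:
move_arm(motion=[[[0,0,0],[0,0,0.144],-1],[[0,0,0],[0,0,0.144],-1],[[0,0,0],[0,0,0.144],-1],[[0,0,0],[0,0,0.144],-1],[[0,0,0],[0,0,0.144],-1],[[0,0,0],[0,0,0.144],-1],[[0,0,0],[0,0,0.144],-1],[[0,0,0],[0,0,0.144],-1],[[0,0,0],[0,0,0.144],-1],[[0,0,0],[0,0,0.144],-1],[[0,0,0],[0,0,0.144],-1],[[0,0,0],[0,0,0],-1]])

```text
clock: 37.0
position: [0.4953, 0.0476, 0.141]
ee_rot: [0.562, 0.827, 0.0, -0.0]
ft_force: [5.5, 6.0, -2.3]
grip_width: 0.138
grasp_force: 39.0
```

```bash
python3 scr.py
```

```text
q now deg 74.8 pos [0.4953 0.0476 0.141 ] tq [ 1.25 -1.19  0.01] F [ 5.5  6.  -2.3] w 0.138 j7 0.28
```

Emit:
move_arm(motion=[[[0,0,0],[0,0,0],-0.2],[[0,0,0],[0,0,0],-0.2],[[0,0,-0.041],[0,0,0],-0.2],[[0,0,-0.041],[0,0,0],-0.2],[[0,0,0],[0,0,0],-0.2]])

```text
clock: 37.5
position: [0.4958, 0.0456, 0.2052]
ee_rot: [0.561, 0.828, 0.0, 0.0]
ft_force: [0.4, -0.7, -0.7]
grip_width: 0.402
grasp_force: 0.0
```

```bash
python3 scr.py left 1.7
```

```text
q now deg 74.7 pos [0.4958 0.0456 0.2052] tq [-0.04 -0.08 -0.02] F [ 0.4 -0.7 -0.7] w 0.402 j7 0.24
left [0.5567 0.1226] 94.7
[[[0.005,0.009,0.0],[0.001,0.0,-0.135],-0.2],[[0.005,0.01,0.0],[0.0,0.0,-0.135],-0.2],[[0.003,0.011,0.0],[0.0,0.0,-0.135],-0.2],[[0.002,0.011,0.0],[0.0,0.0,-0.136],-0.2],[[0.001,0.01,0.0],[0.0,0.0,-0.135],-0.2],[[0.0,0.011,0.0],[0.0,0.0,-0.135],-0.2],[[-0.001,0.011,0.0],[0.0,0.0,-0.135],-0.2],[[-0.002,0.011,0.0],[0.0,0.0,-0.135],-0.2],[[-0.004,0.01,0.0],[0.0,0.0,-0.135],-0.2],[[-0.004,0.01,0.0],[0.0,0.0,-0.136],-0.2],[[-0.006,0.009,0.0],[0.0,0.0,-0.135],-0.2],[[-0.007,0.009,0.0],[0.0,0.0,-0.135],-0.2]]
[[[0.0,0.0,0.028],[0.0,0.0,0.0],-0.2],[[0.0,0.0,0.027],[0.0,0.0,0.0],-0.2],[[0.0,0.0,0.028],[0.0,0.0,0.0],-0.2]]
```

Emit:
move_arm(motion=[[[0.005,0.009,0.0],[0.001,0.0,-0.135],-0.2],[[0.005,0.01,0.0],[0.0,0.0,-0.135],-0.2],[[0.003,0.011,0.0],[0.0,0.0,-0.135],-0.2],[[0.002,0.011,0.0],[0.0,0.0,-0.136],-0.2],[[0.001,0.01,0.0],[0.0,0.0,-0.135],-0.2],[[0.0,0.011,0.0],[0.0,0.0,-0.135],-0.2],[[-0.001,0.011,0.0],[0.0,0.0,-0.135],-0.2],[[-0.002,0.011,0.0],[0.0,0.0,-0.135],-0.2],[[-0.004,0.01,0.0],[0.0,0.0,-0.135],-0.2],[[-0.004,0.01,0.0],[0.0,0.0,-0.136],-0.2],[[-0.006,0.009,0.0],[0.0,0.0,-0.135],-0.2],[[-0.007,0.009,0.0],[0.0,0.0,-0.135],-0.2]])

```text
clock: 38.7
position: [0.5549, 0.1225, 0.2004]
ee_rot: [-0.043, 0.999, -0.001, -0.003]
ft_force: [-0.1, -0.1, 0.3]
grip_width: 0.397
grasp_force: 0.0
```

Emit:
move_arm(motion=[[[0,0,0],[0,0,0],-0.2],[[0.0,0.0,0.028],[0.0,0.0,0.0],-0.2],[[0.0,0.0,0.027],[0.0,0.0,0.0],-0.2],[[0.0,0.0,0.028],[0.0,0.0,0.0],-0.2],[[0,0,0],[0,0,0],-0.2],[[0,0,0],[0,0,0],-1],[[0,0,0],[0,0,0],-1],[[0,0,0],[0,0,0],-1],[[0,0,0],[0,0,0],-1]])

```text
clock: 39.6
position: [0.5547, 0.1219, 0.1395]
ee_rot: [-0.041, 0.999, -0.001, -0.003]
ft_force: [-3.5, -3.1, 4.5]
grip_width: 0.146
grasp_force: 39.5
```

```bash
python3 scr.py
```

```text
q now deg 1.7 pos [0.5547 0.1219 0.1395] tq [-0.66  0.61 -0.07] F [-3.5 -3.1  4.5] w 0.146 j7 1.49
```

Emit:
move_arm(motion=[[[0,0,-0.002],[0,0,0.147],-1],[[0,0,0],[0,0,0.147],-1],[[0,0,0],[0,0,0.147],-1],[[0,0,0],[0,0,0.147],-1],[[0,0,0],[0,0,0.147],-1],[[0,0,0],[0,0,0.147],-1],[[0,0,0],[0,0,0.147],-1],[[0,0,0],[0,0,0.147],-1],[[0,0,0],[0,0,0.147],-1],[[0,0,0],[0,0,0.147],-1],[[0,0,0],[0,0,0.147],-1],[[0,0,0],[0,0,0],-1]])

```text
clock: 40.8
position: [0.5568, 0.1257, 0.1401]
ee_rot: [0.56, 0.829, 0.0, 0.0]
ft_force: [15.7, 8.6, -18.8]
grip_width: 0.138
grasp_force: 39.0
```

```bash
python3 scr.py
```

```text
q now deg 74.5 pos [0.5568 0.1257 0.1401] tq [ 2.11 -3.62  0.05] F [ 15.7   8.6 -18.8] w 0.138 j7 0.28
```

Emit:
move_arm(motion=[[[0,0,0],[0,0,0],-0.2],[[0,0,0],[0,0,0],-0.2],[[0,0,-0.043],[0,0,0],-0.2],[[0,0,-0.043],[0,0,0],-0.2],[[0,0,0],[0,0,0],-0.2]])

```text
clock: 41.3
position: [0.5569, 0.1225, 0.209]
ee_rot: [0.56, 0.829, 0.0, -0.0]
ft_force: [0.3, -0.2, -0.5]
grip_width: 0.398
grasp_force: 0.0
```

```bash
python3 scr.py right 17.7
```

```text
q now deg 74.5 pos [0.5569 0.1225 0.209 ] tq [ 0.02 -0.04 -0.  ] F [ 0.3 -0.2 -0.5] w 0.398 j7 0.25
right [ 0.5723 -0.0166] 78.7
[[[-0.02,-0.006,0.001],[0.001,0.0,-0.14],-0.2],[[-0.019,-0.007,0.0],[0.0,0.0,-0.14],-0.2],[[-0.018,-0.01,0.001],[0.0,0.0,-0.14],-0.2],[[-0.018,-0.012,0.0],[0.0,0.0,-0.141],-0.2],[[-0.015,-0.013,0.001],[0.0,0.0,-0.14],-0.2],[[-0.014,-0.016,0.001],[0.0,-0.001,-0.14],-0.2],[[-0.013,-0.016,0.0],[0.0,0.0,-0.14],-0.2],[[-0.01,-0.018,0.001],[0.0,0.0,-0.14],-0.2],[[-0.008,-0.019,0.0],[0.0,0.0,-0.14],-0.2],[[0.0,0.0,0.028],[0.0,0.0,0.0],-0.2],[[0.0,0.0,0.027],[0.0,0.0,0.0],-0.2],[[0.0,0.0,0.028],[0.0,0.0,0.0],-0.2]]
```

Emit:
move_arm(motion=[[[-0.02,-0.006,0.001],[0.001,0.0,-0.14],-0.2],[[-0.019,-0.007,0.0],[0.0,0.0,-0.14],-0.2],[[-0.018,-0.01,0.001],[0.0,0.0,-0.14],-0.2],[[-0.018,-0.012,0.0],[0.0,0.0,-0.141],-0.2],[[-0.015,-0.013,0.001],[0.0,0.0,-0.14],-0.2],[[-0.014,-0.016,0.001],[0.0,0,-0.14],-0.2],[[-0.013,-0.016,0.0],[0.0,0.0,-0.14],-0.2],[[-0.01,-0.018,0.001],[0.0,0.0,-0.14],-0.2],[[-0.008,-0.019,0.0],[0.0,0.0,-0.14],-0.2],[[0,0,0],[0,0,0],-0.2]])

```text
clock: 42.3
position: [0.5699, -0.019, 0.2012]
ee_rot: [0.099, 0.995, -0.002, -0.003]
ft_force: [-0.2, -0.4, 1.1]
grip_width: 0.402
grasp_force: 0.0
```

Emit:
move_arm(motion=[[[0.0,0.0,0.028],[0.0,0.0,0.0],-0.2],[[0.0,0.0,0.027],[0.0,0.0,0.0],-0.2],[[0.0,0.0,0.026],[0.0,0.0,0.0],-0.2],[[0,0,0],[0,0,0],-0.2],[[0,0,0],[0,0,0],-1],[[0,0,0],[0,0,0],-1],[[0,0,0],[0,0,0],-1],[[0,0,0],[0,0,0],-1]])

```text
clock: 43.1
position: [0.57, -0.0164, 0.1413]
ee_rot: [0.098, 0.995, -0.001, -0.003]
ft_force: [-2.2, -0.0, 5.0]
grip_width: 0.134
grasp_force: 39.6
```

```bash
python3 scr.py
```

```text
q now deg 17.7 pos [ 0.57   -0.0164  0.1413] tq [-0.03  0.45 -0.03] F [-2.2 -0.   5. ] w 0.134 j7 1.5
```

Emit:
move_arm(motion=[[[0,0,0],[0,0,0.14],-1],[[0,0,0],[0,0,0.14],-1],[[0,0,0],[0,0,0.14],-1],[[0,0,0],[0,0,0.14],-1],[[0,0,0],[0,0,0.14],-1],[[0,0,0],[0,0,0.14],-1],[[0,0,0],[0,0,0.14],-1],[[0,0,0],[0,0,0.14],-1],[[0,0,0],[0,0,0.142],-1],[[0,0,0],[0,0,0],-1],[[0,0,0],[0,0,0],-1]])

```text
clock: 44.2
position: [0.5714, -0.014, 0.1413]
ee_rot: [0.559, 0.829, -0.001, -0.001]
ft_force: [5.3, 6.6, 0.4]
grip_width: 0.133
grasp_force: 39.1
```

```bash
python3 scr.py
```

```text
q now deg 74.4 pos [ 0.5714 -0.014   0.1413] tq [ 1.41 -0.89  0.07] F [5.3 6.6 0.4] w 0.133 j7 0.57
```

Emit:
move_arm(motion=[[[0,0,0],[0,0,0],-0.2],[[0,0,0],[0,0,0],-0.2],[[0,0,-0.043],[0,0,0],-0.2],[[0,0,-0.043],[0,0,0],-0.2],[[-0.03,-0.03,-0.043],[0,0,0],-0.2],[[-0.04,-0.06,0],[0,0,0],-0.2],[[-0.04,-0.06,0],[0,0,0],-0.2],[[0,0,0],[0,0,0],-0.2],[[0,0,0],[0,0,0],-0.2]])

```text
clock: 45.1
position: [0.5008, -0.129, 0.2382]
ee_rot: [0.561, 0.828, -0.002, -0.002]
ft_force: [0.7, 1.1, 0.9]
grip_width: 0.401
grasp_force: 0.0
```

```bash
python3 -c "
from h import *
st()
t=cam('top'); b=t['pixels'][165:285,195:325,::-1]
cv2.imwrite('pics/x10.png',cv2.resize(b,(650,600),interpolation=cv2.INTER_CUBIC))"
```

```text
{'clock': 45.1, 'joint_pos': [-0.725, 0.106, 0.962, 1.769, -0.088, 1.318, 0.637], 'position': [0.501, -0.129, 0.238], 'ee_rot': [0.561, 0.828, -0.002, -0.002], 'ft_force': [0.678, 1.102, 0.89], 'grip_width': 0.401}
```

View pics/x10.png

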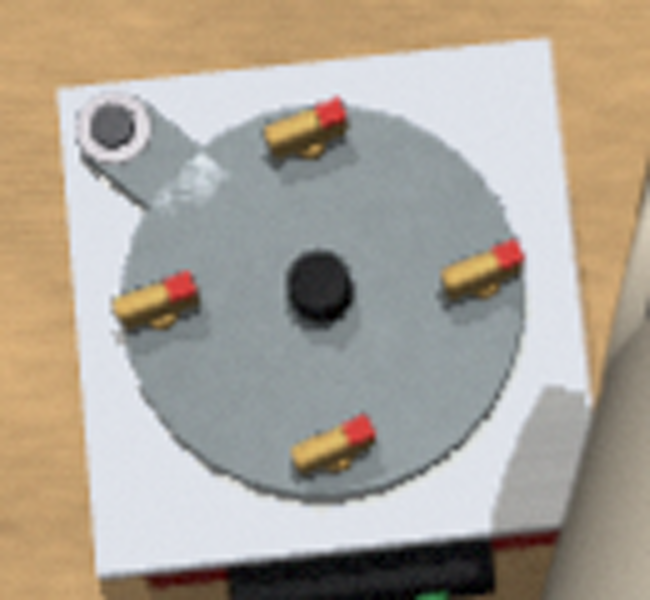

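All four wings stand evenly at about half way: back (305,127), left (155,300), right (482,270) and front (333,447). Round 2 starts with the back screw.

```bash
python3 scr.py back 74.5
```

```text
q now deg 74.5 pos [ 0.5014 -0.1278  0.238 ] tq [-0.01 -0.04  0.01] F [-0.4  1.   0.1] w 0.397 j7 0.64
back [0.6341 0.0608] 21.900000000000006
[[[0.028,0.043,0.007],[-0.008,0.0,0.0],-0.2],[[0.028,0.043,0.007],[0.0,0.0,0.0],-0.2],[[0.028,0.043,0.008],[0.0,0.0,0.0],-0.2],[[0.028,0.043,0.007],[0.0,0.0,0.0],-0.2],[[0.027,0.043,0.008],[0.0,-0.001,0.0],-0.2],[[0.028,0.043,0.007],[0.0,0.0,0.0],-0.2],[[0.0,0.0,0.041],[0.0,0.0,0.0],-0.2],[[0.0,0.0,0.042],[0.0,0.0,0.0],-0.2]]
```

Emit:
move_arm(motion=[[[0.028,0.043,0.007],[-0.008,0.0,0.0],-0.2],[[0.028,0.043,0.007],[0.0,0.0,0.0],-0.2],[[0.028,0.043,0.008],[0.0,0.0,0.0],-0.2],[[0.028,0.043,0.007],[0.0,0.0,0.0],-0.2],[[0.027,0.043,0.008],[0.0,0,0.0],-0.2],[[0.028,0.043,0.007],[0.0,0.0,0.0],-0.2],[[0,0,0],[0,0,0],-0.2],[[0,0,0],[0,0,0],-0.2]])

```text
clock: 45.95
position: [0.6341, 0.0625, 0.203]
ee_rot: [0.558, 0.83, -0.002, -0.001]
ft_force: [0.3, -0.3, -0.1]
grip_width: 0.397
grasp_force: 0.0
```

Emit:
move_arm(motion=[[[0.0,0.0,0.041],[0.0,0.0,0.0],-0.2],[[0.0,0.0,0.042],[0.0,0.0,0.0],-0.2],[[0,0,0],[0,0,0],-0.2],[[0,0,0],[0,0,0],-1],[[0,0,0],[0,0,0],-1],[[0,0,0],[0,0,0],-1],[[0,0,0],[0,0,0],-1]])

```text
clock: 46.65
position: [0.6349, 0.0602, 0.1441]
ee_rot: [0.56, 0.829, 0.001, 0.001]
ft_force: [-0.4, -0.5, 8.0]
grip_width: 0.107
grasp_force: 44.6
```

```bash
python3 scr.py
```

```text
q now deg 74.5 pos [0.6349 0.0602 0.1441] tq [-0.14  0.22 -0.11] F [-0.4 -0.5  8. ] w 0.107 j7 0.5
```

Emit:
move_arm(motion=[[[0,0,0],[0,0,0.145],-1],[[0,0,0],[0,0,0.145],-1],[[0,0,0],[0,0,0.145],-1],[[0,0,0],[0,0,0.145],-1],[[0,0,0],[0,0,0.145],-1],[[0,0,0],[0,0,0.145],-1],[[0,0,0],[0,0,0.145],-1],[[0,0,0],[0,0,0.145],-1],[[0,0,0],[0,0,0.145],-1],[[0,0,0],[0,0,0.145],-1],[[0,0,0],[0,0,0.145],-1],[[0,0,0],[0,0,0],-1]])

```text
clock: 47.85
position: [0.6354, 0.0601, 0.1441]
ee_rot: [0.94, 0.341, 0.001, 0.001]
ft_force: [3.0, -1.0, 6.4]
grip_width: 0.108
grasp_force: 44.7
```

```bash
python3 scr.py
```

```text
q now deg 146.5 pos [0.6354 0.0601 0.1441] tq [-0.15 -0.43 -0.03] F [ 3.  -1.   6.4] w 0.108 j7 -0.63
```

Emit:
move_arm(motion=[[[0,0,0],[0,0,0.06],-1],[[0,0,0],[0,0,0.06],-1],[[0,0,0],[0,0,0],-1],[[0,0,0],[0,0,0],-1]])

```text
clock: 48.25
position: [0.6347, 0.0602, 0.1441]
ee_rot: [0.954, 0.299, 0.001, 0.0]
ft_force: [-1.2, -1.8, 9.2]
grip_width: 0.107
grasp_force: 45.4
```

```bash
python3 scr.py
```

```text
q now deg 151.6 pos [0.6347 0.0602 0.1441] tq [-0.14  0.49  0.51] F [-1.2 -1.8  9.2] w 0.107 j7 -0.7
```

The wrist torque has jumped from -0.03 to 0.51 N·m, so the back screw is at its stop. Front is next.

Emit:
move_arm(motion=[[[0,0,0],[0,0,0],-0.2],[[0,0,0],[0,0,0],-0.2],[[0,0,-0.041],[0,0,0],-0.2],[[0,0,-0.041],[0,0,0],-0.2],[[0,0,0],[0,0,0],-0.2]])

```text
clock: 48.75
position: [0.6356, 0.0599, 0.2077]
ee_rot: [0.954, 0.299, 0.002, 0.001]
ft_force: [0.6, 0.3, 0.5]
grip_width: 0.398
grasp_force: 0.0
```

```bash
python3 scr.py front 74.5
```

```text
q now deg 151.7 pos [0.6356 0.0599 0.2077] tq [-0.04  0.03  0.01] F [0.6 0.3 0.5] w 0.398 j7 -0.74
front [0.4949 0.0452] 21.900000000000006
[[[-0.014,-0.008,0.0],[0.004,0.0,-0.143],-0.2],[[-0.013,-0.009,0.0],[0.0,-0.001,-0.143],-0.2],[[-0.011,-0.01,0.001],[0.0,0.0,-0.143],-0.2],[[-0.011,-0.012,0.0],[0.001,-0.001,-0.143],-0.2],[[-0.009,-0.013,0.0],[0.0,0.0,-0.142],-0.2],[[-0.008,-0.013,0.001],[0.0,0.0,-0.143],-0.2],[[-0.006,-0.015,0.0],[0.001,-0.001,-0.143],-0.2],[[-0.004,-0.015,0.0],[0.0,0.0,-0.143],-0.2],[[-0.003,-0.015,0.0],[0.0,-0.001,-0.143],-0.2],[[-0.001,-0.016,0.001],[0.0,0.0,-0.143],-0.2],[[0.001,-0.016,0.0],[0.0,0.0,-0.143],-0.2],[[0.003,-0.015,0.0],[0.0,-0.001,-0.143],-0.2]]
[[[0.0,0.0,0.028],[0.0,0.0,0.0],-0.2],[[0.0,0.0,0.027],[0.0,0.0,0.0],-0.2],[[0.0,0.0,0.028],[0.0,0.0,0.0],-0.2]]
```

Emit:
move_arm(motion=[[[-0.014,-0.008,0.0],[0.004,0.0,-0.143],-0.2],[[-0.013,-0.009,0.0],[0.0,-0.001,-0.143],-0.2],[[-0.011,-0.01,0.001],[0.0,0.0,-0.143],-0.2],[[-0.011,-0.012,0.0],[0.001,-0.001,-0.143],-0.2],[[-0.009,-0.013,0.0],[0.0,0.0,-0.142],-0.2],[[-0.008,-0.013,0.001],[0.0,0.0,-0.143],-0.2],[[-0.006,-0.015,0.0],[0.001,-0.001,-0.143],-0.2],[[-0.004,-0.015,0.0],[0.0,0.0,-0.143],-0.2],[[-0.003,-0.015,0.0],[0.0,-0.001,-0.143],-0.2],[[-0.001,-0.016,0.001],[0.0,0.0,-0.143],-0.2],[[0.001,-0.016,0.0],[0.0,0.0,-0.143],-0.2],[[0.003,-0.015,0.0],[0.0,-0.001,-0.143],-0.2]])

```text
clock: 49.95
position: [0.4926, 0.0459, 0.2016]
ee_rot: [0.558, 0.83, -0.002, -0.002]
ft_force: [-0.4, 0.5, -0.2]
grip_width: 0.4
grasp_force: 0.0
```

Emit:
move_arm(motion=[[[0,0,0],[0,0,0],-0.2],[[0,0,0],[0,0,0],-0.2],[[0.0,0.0,0.028],[0.0,0.0,0.0],-0.2],[[0.0,0.0,0.027],[0.0,0.0,0.0],-0.2],[[0.0,0.0,0.025],[0.0,0.0,0.0],-0.2],[[0,0,0],[0,0,0],-0.2],[[0,0,0],[0,0,0],-1],[[0,0,0],[0,0,0],-1],[[0,0,0],[0,0,0],-1],[[0,0,0],[0,0,0],-1]])

```text
clock: 50.95
position: [0.4949, 0.0465, 0.1434]
ee_rot: [0.56, 0.829, -0.0, -0.0]
ft_force: [6.1, 0.5, -4.4]
grip_width: 0.107
grasp_force: 50.0
```

```bash
python3 scr.py
```

```text
q now deg 74.5 pos [0.4949 0.0465 0.1434] tq [ 0.25 -1.29 -0.02] F [ 6.1  0.5 -4.4] w 0.107 j7 0.36
```

Emit:
move_arm(motion=[[[0,0,0],[0,0,0.145],-1],[[0,0,0],[0,0,0.145],-1],[[0,0,0],[0,0,0.145],-1],[[0,0,0],[0,0,0.145],-1],[[0,0,0],[0,0,0.145],-1],[[0,0,0],[0,0,0.145],-1],[[0,0,0],[0,0,0.145],-1],[[0,0,0],[0,0,0.145],-1],[[0,0,0],[0,0,0.145],-1],[[0,0,0],[0,0,0.145],-1],[[0,0,0],[0,0,0.145],-1],[[0,0,0],[0,0,0],-1]])

```text
clock: 52.15
position: [0.4938, 0.0466, 0.1433]
ee_rot: [0.94, 0.341, -0.002, -0.001]
ft_force: [-2.1, 1.9, 5.5]
grip_width: 0.107
grasp_force: 51.7
```

```bash
python3 scr.py
```

```text
q now deg 146.5 pos [0.4938 0.0466 0.1433] tq [ 0.36  0.45 -0.07] F [-2.1  1.9  5.5] w 0.107 j7 -0.8
```

Emit:
move_arm(motion=[[[0,0,0],[0,0,0.06],-1],[[0,0,0],[0,0,0.06],-1],[[0,0,0],[0,0,0],-1],[[0,0,0],[0,0,0],-1]])

```text
clock: 52.55
position: [0.4938, 0.0467, 0.1434]
ee_rot: [0.954, 0.299, -0.002, -0.001]
ft_force: [-3.6, 0.8, 4.6]
grip_width: 0.108
grasp_force: 52.3
```

```bash
python3 scr.py
```

```text
q now deg 151.6 pos [0.4938 0.0467 0.1434] tq [0.31 0.49 0.51] F [-3.6  0.8  4.6] w 0.108 j7 -0.88
```

Same torque signature at the stop. Left is next.

Emit:
move_arm(motion=[[[0,0,0],[0,0,0],-0.2],[[0,0,0],[0,0,0],-0.2],[[0,0,-0.041],[0,0,0],-0.2],[[0,0,-0.041],[0,0,0],-0.2],[[0,0,0],[0,0,0],-0.2]])

```text
clock: 53.05
position: [0.4954, 0.0457, 0.2068]
ee_rot: [0.955, 0.298, 0.0, -0.001]
ft_force: [-0.9, 0.3, -0.9]
grip_width: 0.4
grasp_force: 0.0
```

```bash
python3 scr.py left 74.5
```

```text
q now deg 151.7 pos [0.4954 0.0457 0.2068] tq [ 0.01 -0.03 -0.01] F [-0.9  0.3 -0.9] w 0.4 j7 -1.02
left [0.5567 0.1226] 21.900000000000006
[[[0.01,-0.003,0.0],[-0.002,0.0,-0.143],-0.2],[[0.011,-0.002,0.0],[0.0,0.0,-0.143],-0.2],[[0.011,-0.001,0.001],[0.0,-0.001,-0.143],-0.2],[[0.011,0.001,0.0],[0.0,0.0,-0.143],-0.2],[[0.011,0.001,0.0],[0.0,0.0,-0.143],-0.2],[[0.01,0.003,0.0],[0.0,0.0,-0.143],-0.2],[[0.01,0.004,0.0],[0.0,0.0,-0.143],-0.2],[[0.01,0.006,0.001],[0.0,0.0,-0.143],-0.2],[[0.009,0.006,0.0],[0.0,0.0,-0.143],-0.2],[[0.008,0.007,0.0],[0.0,0.0,-0.143],-0.2],[[0.008,0.008,0.0],[0.0,0.0,-0.143],-0.2],[[0.006,0.009,0.0],[0.0,0.0,-0.143],-0.2]]
[[[0.0,0.0,0.028],[0.0,0.0,0.0],-0.2],[[0.0,0.0,0.027],[0.0,0.0,0.0],-0.2],[[0.0,0.0,0.028],[0.0,0.0,0.0],-0.2]]
```

Emit:
move_arm(motion=[[[0.01,-0.003,0.0],[-0.002,0.0,-0.143],-0.2],[[0.011,-0.002,0.0],[0.0,0.0,-0.143],-0.2],[[0.011,-0.001,0.001],[0.0,-0.001,-0.143],-0.2],[[0.011,0.001,0.0],[0.0,0.0,-0.143],-0.2],[[0.011,0.001,0.0],[0.0,0.0,-0.143],-0.2],[[0.01,0.003,0.0],[0.0,0.0,-0.143],-0.2],[[0.01,0.004,0.0],[0.0,0.0,-0.143],-0.2],[[0.01,0.006,0.001],[0.0,0.0,-0.143],-0.2],[[0.009,0.006,0.0],[0.0,0.0,-0.143],-0.2],[[0.008,0.007,0.0],[0.0,0.0,-0.143],-0.2],[[0.008,0.008,0.0],[0.0,0.0,-0.143],-0.2],[[0.006,0.009,0.0],[0.0,0.0,-0.143],-0.2]])

```text
clock: 54.25
position: [0.5547, 0.1233, 0.201]
ee_rot: [0.558, 0.83, -0.002, -0.001]
ft_force: [-0.2, -0.6, 0.1]
grip_width: 0.399
grasp_force: 0.0
```

Emit:
move_arm(motion=[[[0,0,0],[0,0,0],-0.2],[[0,0,0],[0,0,0],-0.2],[[0.0,0.0,0.028],[0.0,0.0,0.0],-0.2],[[0.0,0.0,0.027],[0.0,0.0,0.0],-0.2],[[0.0,0.0,0.025],[0.0,0.0,0.0],-0.2],[[0,0,0],[0,0,0],-0.2],[[0,0,0],[0,0,0],-1],[[0,0,0],[0,0,0],-1],[[0,0,0],[0,0,0],-1],[[0,0,0],[0,0,0],-1]])

```text
clock: 55.25
position: [0.5577, 0.124, 0.1437]
ee_rot: [0.56, 0.829, 0.001, 0.002]
ft_force: [15.2, 4.0, -9.6]
grip_width: 0.103
grasp_force: 46.2
```

```bash
python3 scr.py
```

```text
q now deg 74.5 pos [0.5577 0.124  0.1437] tq [ 0.89 -3.04 -0.08] F [15.2  4.  -9.6] w 0.103 j7 0.34
```

Emit:
move_arm(motion=[[[0,0,0],[0,0,0.145],-1],[[0,0,0],[0,0,0.145],-1],[[0,0,0],[0,0,0.145],-1],[[0,0,0],[0,0,0.145],-1],[[0,0,0],[0,0,0.145],-1],[[0,0,0],[0,0,0.145],-1],[[0,0,0],[0,0,0.145],-1],[[0,0,0],[0,0,0.145],-1],[[0,0,0],[0,0,0.145],-1],[[0,0,0],[0,0,0.145],-1],[[0,0,0],[0,0,0.145],-1],[[0,0,0],[0,0,0],-1]])

```text
clock: 56.45
position: [0.5588, 0.1241, 0.1438]
ee_rot: [0.94, 0.342, 0.003, 0.002]
ft_force: [21.3, 3.1, -13.3]
grip_width: 0.11
grasp_force: 45.3
```

```bash
python3 scr.py
```

```text
q now deg 146.4 pos [0.5588 0.1241 0.1438] tq [ 1.01 -4.5  -0.04] F [ 21.3   3.1 -13.3] w 0.11 j7 -0.77
```

Emit:
move_arm(motion=[[[0,0,0],[0,0,0.06],-1],[[0,0,0],[0,0,0.06],-1],[[0,0,0],[0,0,0],-1],[[0,0,0],[0,0,0],-1]])

```text
clock: 56.85
position: [0.5586, 0.1249, 0.1438]
ee_rot: [0.954, 0.3, 0.003, 0.001]
ft_force: [21.3, 5.4, -12.7]
grip_width: 0.109
grasp_force: 44.8
```

```bash
python3 scr.py
```

```text
q now deg 151.5 pos [0.5586 0.1249 0.1438] tq [ 1.35 -4.45  0.24] F [ 21.3   5.4 -12.7] w 0.109 j7 -0.85
```

Emit:
move_arm(motion=[[[0,0,0],[0,0,0.06],-1],[[0,0,0],[0,0,0],-1],[[0,0,0],[0,0,0],-1]])

```text
clock: 57.15
position: [0.5583, 0.1261, 0.1438]
ee_rot: [0.961, 0.278, 0.003, 0.0]
ft_force: [18.0, 7.7, -10.4]
grip_width: 0.102
grasp_force: 47.2
```

```bash
python3 scr.py
```

```text
q now deg 154.1 pos [0.5583 0.1261 0.1438] tq [ 1.96 -3.87  0.68] F [ 18.    7.7 -10.4] w 0.102 j7 -0.89
```

Emit:
move_arm(motion=[[[0,0,0],[0,0,0],-0.2],[[0,0,0],[0,0,0],-0.2],[[0,0,-0.041],[0,0,0],-0.2],[[0,0,-0.041],[0,0,0],-0.2],[[0,0,0],[0,0,0],-0.2]])

```text
clock: 57.65
position: [0.5563, 0.1224, 0.2071]
ee_rot: [0.961, 0.276, 0.0, 0.0]
ft_force: [0.0, 0.3, -0.3]
grip_width: 0.4
grasp_force: 0.0
```

```bash
python3 scr.py right 74.5
```

```text
q now deg 154.4 pos [0.5563 0.1224 0.2071] tq [-0.05 -0.05  0.01] F [ 0.   0.3 -0.3] w 0.4 j7 -0.93
right [ 0.5723 -0.0166] 21.900000000000006
[[[-0.006,0.013,0.0],[0.001,0.0,-0.137],-0.2],[[-0.008,0.012,0.0],[0.0,0.0,-0.136],-0.2],[[-0.008,0.012,0.001],[0.0,0.0,-0.137],-0.2],[[-0.01,0.01,0.0],[0.0,0.0,-0.136],-0.2],[[-0.011,0.009,0.0],[0.0,0.0,-0.137],-0.2],[[-0.012,0.008,0.0],[0.0,0.0,-0.136],-0.2],[[-0.013,0.007,0.001],[0.0,0.0,-0.137],-0.2],[[-0.013,0.005,0.0],[0.0,0.0,-0.136],-0.2],[[-0.014,0.004,0.0],[0.0,0.0,-0.137],-0.2],[[-0.014,0.002,0.0],[0.0,0.0,-0.137],-0.2],[[-0.014,0.001,0.0],[0.0,0.0,-0.136],-0.2],[[-0.015,-0.001,0.001],[0.0,0.0,-0.137],-0.2]]
[[[-0.014,-0.002,0.0],[0.0,0.0,-0.136],-0.2],[[0.0,0.0,0.041],[0.0,0.0,0.0],-0.2],[[0.0,0.0,0.041],[0.0,0.0,0.0],-0.2]]
```

Left is tight at 0.68 N·m. Last is the right screw.

Emit:
move_arm(motion=[[[-0.006,0.013,0.0],[0.001,0.0,-0.137],-0.2],[[-0.008,0.012,0.0],[0.0,0.0,-0.136],-0.2],[[-0.008,0.012,0.001],[0.0,0.0,-0.137],-0.2],[[-0.01,0.01,0.0],[0.0,0.0,-0.136],-0.2],[[-0.011,0.009,0.0],[0.0,0.0,-0.137],-0.2],[[-0.012,0.008,0.0],[0.0,0.0,-0.136],-0.2],[[-0.013,0.007,0.001],[0.0,0.0,-0.137],-0.2],[[-0.013,0.005,0.0],[0.0,0.0,-0.136],-0.2],[[-0.014,0.004,0.0],[0.0,0.0,-0.137],-0.2],[[-0.014,0.002,0.0],[0.0,0.0,-0.137],-0.2],[[-0.014,0.001,0.0],[0.0,0.0,-0.136],-0.2],[[-0.015,-0.001,0.001],[0.0,0.0,-0.137],-0.2]])

```text
clock: 58.85
position: [0.5694, -0.0061, 0.2011]
ee_rot: [0.601, 0.799, -0.002, -0.002]
ft_force: [0.2, 0.9, 0.7]
grip_width: 0.4
grasp_force: 0.0
```

Emit:
move_arm(motion=[[[-0.014,-0.002,0.0],[0.0,0.0,-0.136],-0.2],[[0,0,0],[0,0,0],-0.2],[[0,0,0],[0,0,0],-0.2],[[0.0,0.0,0.04],[0.0,0.0,0.0],-0.2],[[0.0,0.0,0.04],[0.0,0.0,0.0],-0.2],[[0,0,0],[0,0,0],-0.2],[[0,0,0],[0,0,0],-1],[[0,0,0],[0,0,0],-1],[[0,0,0],[0,0,0],-1],[[0,0,0],[0,0,0],-1]])

```text
clock: 59.85
position: [0.5708, -0.018, 0.1428]
ee_rot: [0.56, 0.828, -0.003, -0.001]
ft_force: [-2.8, -6.9, 1.8]
grip_width: 0.104
grasp_force: 91.4
```

```bash
python3 scr.py
```

```text
q now deg 74.6 pos [ 0.5708 -0.018   0.1428] tq [-1.15  0.74  0.1 ] F [-2.8 -6.9  1.8] w 0.104 j7 0.6
```

Emit:
move_arm(motion=[[[0,0,0],[0,0,0.145],-1],[[0,0,0],[0,0,0.145],-1],[[0,0,0],[0,0,0.145],-1],[[0,0,0],[0,0,0.145],-1],[[0,0,0],[0,0,0.145],-1],[[0,0,0],[0,0,0.145],-1],[[0,0,0],[0,0,0.145],-1],[[0,0,0],[0,0,0.145],-1],[[0,0,0],[0,0,0.145],-1],[[0,0,0],[0,0,0.145],-1],[[0,0,0],[0,0,0.145],-1],[[0,0,0],[0,0,0],-1]])

```text
clock: 61.05
position: [0.5705, -0.0184, 0.1428]
ee_rot: [0.94, 0.34, -0.003, 0.001]
ft_force: [-5.8, -8.5, 2.0]
grip_width: 0.104
grasp_force: 91.8
```

```bash
python3 scr.py
```

```text
q now deg 146.6 pos [ 0.5705 -0.0184  0.1428] tq [-1.61  1.04 -0.09] F [-5.8 -8.5  2. ] w 0.104 j7 -0.5
```

Emit:
move_arm(motion=[[[0,0,0],[0,0,0.06],-1],[[0,0,0],[0,0,0.06],-1],[[0,0,0],[0,0,0],-1],[[0,0,0],[0,0,0],-1]])

```text
clock: 61.45
position: [0.5704, -0.0182, 0.1428]
ee_rot: [0.954, 0.298, -0.003, 0.001]
ft_force: [-7.1, -7.1, 2.1]
grip_width: 0.104
grasp_force: 92.2
```

```bash
python3 scr.py
```

```text
q now deg 151.7 pos [ 0.5704 -0.0182  0.1428] tq [-1.65  1.31  0.77] F [-7.1 -7.1  2.1] w 0.104 j7 -0.57
```

Tight at 0.77 N·m. I release, retreat and do a last look.

Emit:
move_arm(motion=[[[0,0,0],[0,0,0],-0.2],[[0,0,0],[0,0,0],-0.2],[[0,0,-0.041],[0,0,0],-0.2],[[0,0,-0.041],[0,0,0],-0.2],[[0,0,-0.053],[0,0,0],-0.2],[[0,0,-0.053],[0,0,0],-0.2],[[0.04,-0.05,0],[0,0,0],-0.2],[[0.04,-0.05,0],[0,0,0],-0.2],[[0,-0.06,0],[0,0,0],-0.2],[[0,-0.06,0],[0,0,0],-0.2],[[0,0,0],[0,0,0],-0.2],[[0,0,0],[0,0,0],-0.2]])

```text
clock: 62.65
position: [0.526, 0.1563, 0.2827]
ee_rot: [0.954, 0.301, -0.002, -0.001]
ft_force: [0.0, -0.9, 0.8]
grip_width: 0.4
grasp_force: 0.0
```

```bash
python3 -c "
from h import *
st()
t=cam('top'); c=cam('scene')
a=t['pixels'][165:285,195:325,::-1]; b=c['pixels'][160:350,190:420,::-1]
cv2.imwrite('pics/x11.png',np.hstack([cv2.resize(a,(400,370),interpolation=cv2.INTER_CUBIC),cv2.resize(b,(400,370),interpolation=cv2.INTER_CUBIC)]))"
```

```text
{'clock': 62.65, 'joint_pos': [-1.427, 0.309, 1.3, 1.628, -0.301, 1.439, -1.056], 'position': [0.526, 0.156, 0.283], 'ee_rot': [0.954, 0.301, -0.002, -0.001], 'ft_force': [0.042, -0.906, 0.759], 'grip_width': 0.4}
```

View pics/x11.png

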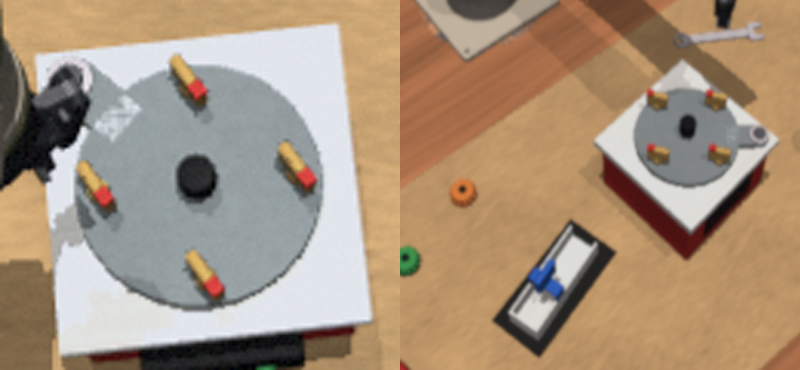

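```bash
python3 -c "
from h import *
a=cv2.imread('pics/top1.png',0);b=load('top')['pixels'][:,:,::-1];b=cv2.cvtColor(np.ascontiguousarray(b),cv2.COLOR_BGR2GRAY)
def k(i):
    r=cv2.resize(i[210:235,248:272],None,fx=8,fy=8,interpolation=cv2.INTER_CUBIC); m=(r<70).astype(np.uint8); n,l,S,C=cv2.connectedComponentsWithStats(m); j=1+S[1:,4].argmax(); return C[j]/8+[248,210],S[j,4]
print(k(a),k(b))"
```

```text
(array([259.20310412, 222.65484634]), np.int32(9729)) (array([258.92277336, 222.9725852 ]), np.int32(9566))
```

```bash
python3 -c "
from h import *
print(order.hand_in())"
```

```text
the job is handed in; nothing more can be done
None
```

The job is handed in: the bushes I could see (three) and both steel gears are in the tumbler, the empty tray is level on its mat, the cover is home, and all four wing screws are tight after two cross-order rounds.

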